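Ratchet a bar tight in the saw clamp

TASK

Lay the square steel bar in the channel of the saw clamp, under the strap and home against the end stop, with its other end sticking out towards you. Then swing the ratchet lever back and forth between its two stop pins until the strap holds the bar firmly (the grip of the lever pushes back with about 18 N while you swing it the tightening way), but do not force it: past about 23 N the foot bruises the bar. Let go of the lever and leave the other things on the worktop where they are.

Things in the scene. Friction and masses are not known exactly. Their poses are not given: they have to be found in the camera images.
- bar_mid (a point): centre (half-way up) of the loose square steel bar, 20x20 mm in section, 120 mm long, 0.38 kg or so; its own y axis runs along the bar, z is up; it lies flat on the worktop, and either end may go first. A round bar lies near it
- bar: the same square bar; origin in the centre of its underside
- bed_home (a point): where the bar's centre (half-way up) is when the bar is home in the channel; clamp axes: x along the channel to the end stop, y to the stud's side, z up. Bed plate's top 10 mm under this point, 10 mm over the worktop; it begins at x = -30 mm, so the bar's rear end overhangs. End stop's face at x = +60 mm
- mouth (a point): middle of the channel's flared mouth, same axes and height as bed_home, at x = -7 mm from it: 31 mm wide here, narrowing to 24 mm over 20 mm and then straight to the stop, between side guides whose tops are level with the bar's middle
- stud (a point): on the vertical axis of stud, ratchet wheel and lever, at mid-height of the lever's grip; x = +35, y = +55, z = +104 mm from bed_home; same axes. The two pins that stop the lever stand at x = -57 and +57, y = +56 mm from here, tops 27 mm lower than this point
- grip (a point): mid-height of the lever's upright black round grip: 18 mm in diameter, 48 mm high, standing on the end of the flat lever (6 mm thick, 18 mm wide), 90 mm from the stud axis; the lever's top lies 25 mm under this point
- lever (a joint): swing of the lever, rad: 0 along the clamp's y axis, growing clockwise from above (grip towards +x), the tightening way; pins stop it at -0.61 and +0.61. Drives the nut clockwise, clicks back on the return; 18 teeth, up to 0.35 rad lost per swing. Stays where left. At the grip 2 to 3 N to move it (7 N jerks), once the foot bites about 2 N more per 0.1 rad; at standstill 18 N falls to about 12 N. Its arm bends 0.5 mm per N
- clamp: the whole saw clamp, fixed to the worktop: grey bed plate 130x160x10 mm, steel guides and stop, stud with ratchet wheel and lever; its origin lies 25 mm ahead (+x) of bed_home, on the worktop
- foot: round steel pressure foot, 17 mm wide, under the strap's end; origin on its underside. Above x = +35 mm, y = 0 of bed_home; the strap over it is 30 mm wide along x. At the start 3 to 11 mm (unknown) above a bar that is home; it sinks 3 mm per rad of the nut, so the nut must be driven 1.1 to 3.7 rad until it meets the bar, and 0.6 to 1 rad more until firm
- hub: toothed ratchet wheel, 62 mm wide, under the lever; it is turned by the lever only
- round_bar: round steel bar, 16 mm thick, 100 mm long, lying on the worktop near the square bar; leave alone
- flange: turned steel flange, 63 mm wide, 12 mm high; leave alone
- tube: sawn-off steel tube, 30 mm wide, 28 mm high; leave alone
- clock: small white timer, 60x65x26 mm; leave alone
- clips: flat carton 70x70x30 mm; leave alone
- nozzles: carton 55x90x42 mm; leave alone
- tape: roll of masking tape, 90 mm wide, 24 mm high; leave alone
- gear_sample: small spur gear, 40 mm wide, 12 mm high; leave alone
Mind the look-alikes: they are no part of the job. Leave any purple look-alike of the bar alone.

How it is judged:
By the outcome, as a careful person would: the job done as asked, in the order asked, and still so for the second after the job is handed in, with the robot touching nothing.
It also fails if it takes over 72 s, if anything falls off the work surface, if the arm or the gripper's body presses on something with over 40 N, if the wrist force passes 120 N, or if a joint passes its speed limit or range.

ROBOT

A 6-joint arm with a two-finger parallel gripper is mounted at the origin on a cart in front of the work surface, level with it; the furniture and walls round the work are solid. World frame = base frame: x ahead of the robot, y to its left, z up, the work surface at z = 0. Lengths are in m, angles in rad, forces in N, time in s.
With the tool pointing down it reaches from about 0.35 to 0.875 m from the base axis. Payload 4.2 kg.
Tool frame: the origin (TCP) lies at the very end of the fingers, on their centre line; the grasp point (between the pads) lies arm.grip_point_offset behind it (arm.grip_point_offset is the distance from the TCP to the grasp point, in m); z points along the fingers, y is the line along which they close (so a half turn about z gives the same grasp; the last joint's range is limited). The gripper opens to 87 mm and grips with 3 to 60 N. Pads are 19 mm wide; open, the fingers measure 117 mm over their backs; the gripper's body (75 mm by 190 mm) begins 51 mm behind the grasp point.
Start: joints at [-0.982, 0.385, 0.008, 0, -1.194, -0.259], TCP at [0.202, -0.591, 0.223] pointing down, gripper open.
Joint ranges: [-3.14, 3.14], [-1.21, 2.06], [-1.07, 1.41], [-3.16, 2.05], [-2.99, -0.16], [-3.1, 3.1]. Speed limits (rad/s): [2.79, 2.79, 3.14, 3.14, 3.14, 3.14].

INTERFACE

Orientations are given as a rotation vector (axis times angle).
In Python, from cell import arm gives the robot as it stands.
- The arm moves only by the tool servo_tool, never from a script. Its argument "increments" is one flat list of numbers, 6 for each row, row after row: the shift along the tool's x, y, z in units of 150 mm (1.0 is 150 mm), then the turn, a rotation vector about the tool's x, y, z in units of 90 degrees (1.0 is 90 degrees). In form: [tx, ty, tz, wx, wy, wz, tx, ty, tz, wx, wy, wz, ...]. A call has 1 to 8 rows; each row is the pose to reach, as a shift and turn from the pose commanded when the call began, along the tool's axes at that moment; what a row does not reach only later rows make up. A row lasts 1/8 s, in which the tool goes at most 62.5 mm and 10.7 degrees, less where a joint would pass 70% of its speed; a pose out of reach is approached as far as the arm can. A call with a number of a shift or a turn outside -1 to 1 is refused whole. A call with a gripper value outside its range is refused whole. "fingers" is the opening, from -1 (shut) to 1 (fully open), set as the call begins (left out, the last holds). The fingers move at their own pace and stop on an object; "grip_force" is the grip in N (left out, the last holds). Time passes only in rows, so rows that repeat a pose let the fingers close. It gives the time, the measured TCP pose, the force, the opening and the grip force at its end, in the units of the state.
- arm.observe(): the state, without advancing time (a new reading comes with each control period).
- arm.capture(name): name is "scene" or "side" or "wrist"; returns a dict with "image" (400x640x3 uint8, red, green, blue), "z_map" (400x640 float32, m along the optical axis (not along the pixel's ray), 0 where there is no reading), "fx", "fy", "cx", "cy" (pixels), "cam_to_world" (4x4, takes a point from camera to world coordinates). Camera axes: x right, y down, z forward; pixel columns grow to the right and rows downward; lengths in m; the calibration is good to about 2 mm. A picture is of the moment at which its call begins.
- arm.sign_off(): hands the job in; it is judged then, once.
The state is a dict: "time_s": time; "qpos": joint angles; "joint_vel": joint speeds; "tau": joint torques, N m; "position": TCP position; "ee_rot": TCP orientation; "contact_force": force on the tool from outside, world axes, zero at the start; "moment": the same for the moment, N m; "grip_width": finger opening in m; "grasp_force": force on a finger pad.
Only numpy, scipy, OpenCV 4.12 (cv2) and the standard library are available. Lean on these libraries where they do the work, as an engineer would, in place of code of your own. Each camera call takes 0.05 s, during which the arm holds its last target. There are 200 camera calls.

## Working session

There is one attempt and no reset: what is moved stays moved. The work goes in short steps, Python scripts to look and compute and a tool call to move; the robot and the scene stay as the last step left them, time stands still between calls to the robot, and variables do not carry over. Pictures are saved under pics/ and viewed, at most 10 in all, crops included, and the job is handed in when it is done.

Besides the shell and the picture viewer there is one more tool, called after "Emit:" in YAML: its name, and indented under it one key for each argument. servo_tool: Moves the arm, as the interface text tells. Its arguments: {"type":"object","properties":{"increments":{"type":"array","items":{"type":"number","minimum":-1,"maximum":1}},"fingers":{"type":"number"},"grip_force":{"type":"number"}},"required":["increments"]}

```bash
mkdir -p pics; ls; python3 - <<'E'
from cell import arm
import cv2,numpy as np
for n in("scene","side"):
    c=arm.capture(n); cv2.imwrite(f"pics/{n}0.png",c["image"][:,:,::-1]); np.savez(f"{n}0.npz",**{k:v for k,v in c.items()})
    print(n,c["fx"],c["cx"],c["cy"],np.round(c["cam_to_world"],3).tolist())
print(arm.grip_point_offset,arm.observe())
E
```

```text
pics
scene 469.2412395295739 319.27987558353954 199.32339358394665 [[-0.544, -0.646, 0.536, -0.142], [-0.839, 0.412, -0.354, 0.384], [0.008, -0.642, -0.766, 1.097], [0.0, 0.0, 0.0, 1.0]]
side 403.18980155197715 319.8135005854138 205.35007894147094 [[0.993, -0.038, 0.114, 0.426], [-0.119, -0.453, 0.883, -1.091], [0.018, -0.891, -0.454, 0.614], [0.0, 0.0, 0.0, 1.0]]
0.0187 {'time_s': 0.1, 'qpos': array([-9.82398037e-01,  3.85515687e-01,  6.80796672e-03, -4.65512445e-04,
       -1.19402534e+00, -2.58586988e-01]), 'joint_vel': array([ 1.75670863e-03, -1.54906240e-03,  3.90428453e-03,  2.49811872e-05,
       -3.02788843e-05,  7.60449534e-06]), 'tau': array([-5.30172183e-04, -3.91690636e+01,  1.87934679e+01,  4.23194602e+00,
        1.34398229e-02, -7.73663032e-05]), 'position': array([ 0.20226331, -0.59080866,  0.22156052]), 'ee_rot': array([ 5.15389392e-01, -3.09862014e+00, -3.05237963e-03]), 'contact_force': array([-0.23133993, -0.24826012, -0.04937639]), 'moment': array([0.00303016, 0.05815042, 0.03924632]), 'grasp_force': 0.0, 'grip_width': 0.08732211206942905}
```

View pics/scene0.png

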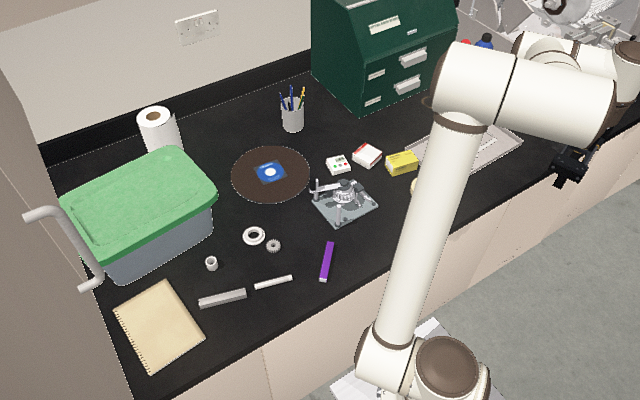

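View pics/side0.png

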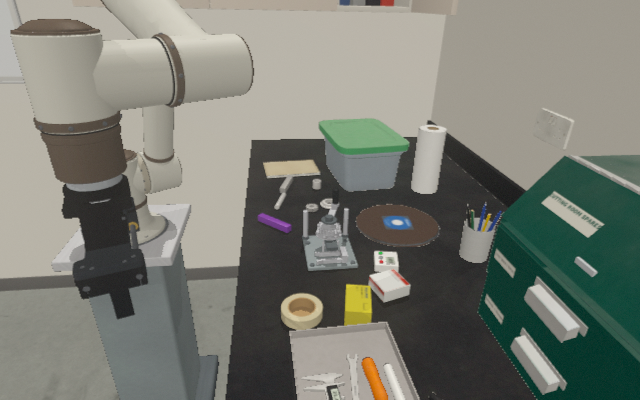

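The scene view shows a grey bar at (222,298), a thin whitish bar at (273,282), a purple bar at (327,261) and the clamp at (345,200). The grey one fits because it is square, and the thin one is probably round. I'll confirm with enlarged crops.

```bash
python3 - <<'E'
import cv2,numpy as np
s=cv2.imread("pics/scene0.png");d=cv2.imread("pics/side0.png")
a=cv2.resize(s[265:315,190:300],(440,200),interpolation=cv2.INTER_CUBIC)   #x4
b=cv2.resize(s[170:235,300:390],(540,390),interpolation=cv2.INTER_CUBIC)  #x6
c=cv2.resize(d[180:275,295:365],(350,475),interpolation=cv2.INTER_CUBIC)  #x5
o=np.zeros((600,800,3),np.uint8)
o[:200,:440]=a;o[205:595,:450]=b[:,:450];o[:475,450:]=c
cv2.imwrite("pics/crop1.png",o)
E
```

```text
(no output)
```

View pics/crop1.png

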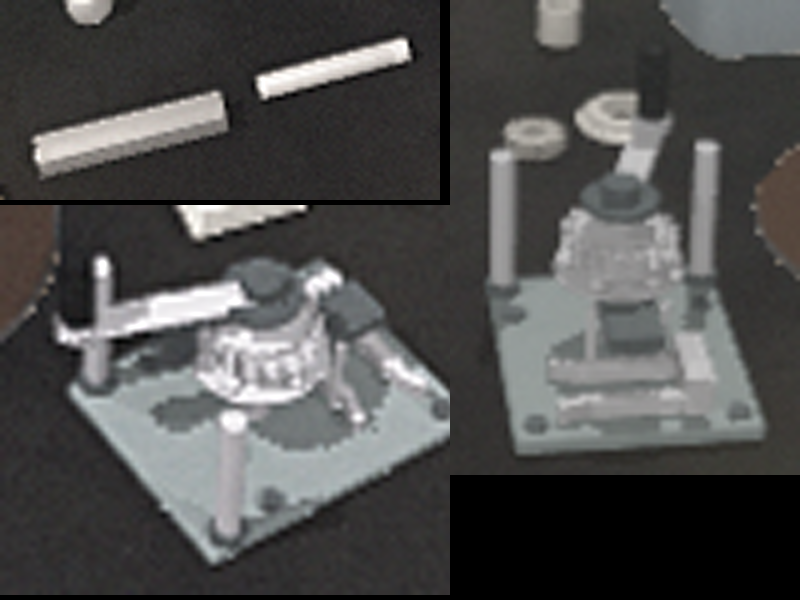

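The crop confirms the bar: it is the grey one at (222,298), with sharp edges and two flat faces. The thin one is round. The pins are on the world +y side and the channel mouth faces −x.

```bash
cat > h.py <<'E'
import numpy as np,cv2
def ray(c,u,v,z):
    T=c["cam_to_world"];d=T[:3,:3]@[(u-c["cx"])/c["fx"],(v-c["cy"])/c["fy"],1];o=T[:3,3]
    return o+d*(z-o[2])/d[2]
def cloud(c):
    Z=c["z_map"];v,u=np.mgrid[:400,:640]
    P=np.stack([(u-c["cx"])/c["fx"]*Z,(v-c["cy"])/c["fy"]*Z,Z],-1)
    W=P@c["cam_to_world"][:3,:3].T+c["cam_to_world"][:3,3];W[Z==0]=np.nan
    return W
E
python3 - <<'E'
from h import *
np.set_printoptions(precision=4,suppress=True)
s=dict(np.load("scene0.npz"));d=dict(np.load("side0.npz"))
for n,c,L in(("sc",s,[(316.8,179.5,.097),(338.8,205.8,.097),(311.3,200.8,.01),(335.5,229.2,.005)]),
 ("sd",d,[(305.4,211,.097),(346.4,209,.097),(309,269,.01),(358,266,.01),(302.4,238,.01),(348.6,236.6,.01)])):
    for u,v,z in L: print(n,u,v,ray(c,u,v,z)[:2])
W=cloud(s)
def rect(W,r,zl,zh):
    w=W[r[1]:r[3],r[0]:r[2]].reshape(-1,3);w=w[(w[:,2]>zl)&(w[:,2]<zh)]
    print(len(w),w.mean(0),cv2.minAreaRect((w[:,:2]*1000).astype(np.float32)))
rect(W,(190,280,250,312),.014,.03); rect(W,(190,280,250,312),.006,.03)
D=cloud(d)
rect(D,(295,230,365,275),.004,.014)
rect(D,(300,205,312,216),.08,.11);rect(D,(340,203,352,214),.08,.11)
# heights of things: grip, strap, stop
for u,v in((336,192),(336,200),(422/5+0,0)) : 
    v=int(v);u=int(u);print(u,v,D[v,u])
for u,v in((640,60),(650,75),(655,100),(630,310),(640,330),(690,350),(600,370),(630,405),(655,130)):
    x=int((u-450)/5+295);y=int(v/5+180);print(u,v,D[y,x])
E
```

```text
sc 316.8 179.5 [ 0.6243 -0.1126]
sc 338.8 205.8 [ 0.5094 -0.1107]
sc 311.3 200.8 [ 0.6267 -0.0948]
sc 335.5 229.2 [ 0.5026 -0.0989]
sd 305.4 211 [ 0.5123 -0.1178]
sd 346.4 209 [ 0.6267 -0.1155]
sd 309 269 [ 0.5086 -0.2653]
sd 358 266 [ 0.6343 -0.2642]
sd 302.4 238 [ 0.504  -0.1164]
sd 348.6 236.6 [ 0.6364 -0.1207]
387 [0.4726 0.2711 0.0196] ((473.86090087890625, 270.67584228515625), (119.95822143554688, 25.049165725708008), 72.6604995727539)
460 [0.4715 0.2715 0.018 ] ((483.19146728515625, 268.4804992675781), (119.61797332763672, 51.73704528808594), 77.81394958496094)
1049 [ 0.5632 -0.197   0.0092] ((597.0037841796875, -170.16094970703125), (187.38345336914062, 181.794189453125), 0.8329931497573853)
28 [ 0.5113 -0.1166  0.0912] ((510.59576416015625, -115.46939086914062), (11.975513458251953, 11.586345672607422), 47.727699279785156)
22 [ 0.6246 -0.1147  0.0912] ((624.2319946289062, -111.97159576416016), (8.165721893310547, 17.893558502197266), 4.377934455871582)
336 192 [ 0.5995 -0.0927  0.1394]
336 200 [ 0.5999 -0.0952  0.1159]
84 0 [-0.1595  0.4586  0.5984]
640 60 [ 0.5909 -0.0933  0.1401]
650 75 [ 0.597  -0.0928  0.1304]
655 100 [ 0.5999 -0.0952  0.1159]
630 310 [ 0.5705 -0.2144  0.0544]
640 330 [ 0.5735 -0.2297  0.0518]
690 350 [ 0.6013 -0.2241  0.0342]
600 370 [ 0.5563 -0.2105  0.0154]
630 405 [ 0.5674 -0.2441  0.0158]
655 130 [ 0.6008 -0.0943  0.0966]
```

Emit:
servo_tool:
  increments: [-0.23,0.31,0,0,0,0,-0.46,0.62,0,0,0,0,-0.68,0.92,0,0,0,0]
  fingers: 0.3

```text
time_s: 0.48
position: [0.2543, -0.4259, 0.222]
ee_rot: [0.515, -3.099, -0.001]
contact_force: [1.8, -1.2, 1.2]
grip_width: 0.0646
grasp_force: 0.0
```

Emit:
servo_tool:
  increments: [-0.23,0.31,0,0,0,0,-0.46,0.62,0,0,0,0,-0.68,0.92,0,0,0,0]

```text
time_s: 0.85
position: [0.3061, -0.2623, 0.2224]
ee_rot: [-0.515, 3.099, 0.0]
contact_force: [0.6, 0.1, -0.1]
grip_width: 0.0568
grasp_force: 0.0
```

Emit:
servo_tool:
  increments: [-0.23,0.31,0,0,0,0,-0.46,0.62,0,0,0,0,-0.68,0.92,0,0,0,0]

```text
time_s: 1.23
position: [0.3578, -0.0987, 0.2226]
ee_rot: [-0.516, 3.098, 0.0]
contact_force: [0.6, -1.4, 0.3]
grip_width: 0.0567
grasp_force: 0.0
```

Emit:
servo_tool:
  increments: [-0.23,0.31,0,0,0,0,-0.46,0.62,0,0,0,0,-0.68,0.92,0,0,0,0]

```text
time_s: 1.6
position: [0.4096, 0.0651, 0.2226]
ee_rot: [-0.517, 3.098, 0.0]
contact_force: [1.5, -0.7, 0.4]
grip_width: 0.0566
grasp_force: 0.0
```

Emit:
servo_tool:
  increments: [-0.2,0.25,0,0,0,-0.11,-0.4,0.5,0,0,0,-0.22,-0.55,0.75,0,0,0,-0.33,-0.55,0.75,0,0,0,-0.44,-0.55,0.75,0,0,0,-0.55,-0.55,0.75,0,0,0,-0.6,-0.55,0.75,0,0,0,-0.6]

```text
time_s: 2.48
position: [0.451, 0.1961, 0.2222]
ee_rot: [1.865, -2.527, -0.0]
contact_force: [-0.2, 0.1, 0.3]
grip_width: 0.0568
grasp_force: 0.0
```

```bash
cat >> h.py <<'E'
from scipy.spatial.transform import Rotation as R
def go(o,p,yaw):
    """tool increments (units) to reach world p, tool down, tool-y at yaw deg"""
    R0=R.from_rotvec(o["ee_rot"]);y=np.deg2rad(yaw);Y=np.array([np.cos(y),np.sin(y),0]);Z=np.array([0,0,-1.])
    R1=R.from_matrix(np.stack([np.cross(Y,Z),Y,Z],1))
    return np.round(np.r_[R0.inv().apply(np.array(p)-o["position"])/.15,(R0.inv()*R1).as_rotvec()/(np.pi/2)],3)
E
python3 - <<'E'
from cell import arm
from h import *
np.set_printoptions(precision=4,suppress=True)
o=arm.observe();print(o["time_s"],o["position"],o["ee_rot"],o["qpos"],o["grip_width"])
c=arm.capture("wrist");cv2.imwrite("pics/w1.png",c["image"][:,:,::-1]);np.savez("w1.npz",**c)
W=cloud(c);M=(W[...,2]>.015)&(W[...,2]<.025)
n,l,st,ce=cv2.connectedComponentsWithStats(M.astype(np.uint8))
for i in range(1,n):
    if st[i,4]<400: continue
    w=W[l==i];e=np.linalg.eigh(np.cov(w[:,:2].T));a=e[1][:,1];t=(w[:,:2]-w[:,:2].mean(0))@e[1]
    print(st[i],w.mean(0),np.degrees(np.arctan2(a[1],a[0])),np.ptp(t,axis=0),cv2.minAreaRect((w[:,:2]*1000).astype(np.float32)))
E
```

```text
2.475 [0.451  0.1961 0.2222] [ 1.8647 -2.5272 -0.0002] [ 0.741   0.1578 -0.309  -0.0002 -1.1049 -1.0404] 0.05677621582852449
[283   0  56  28 790] [0.3996 0.0118 0.0204] 146.78397904070331 [0.023  0.0622] ((403.7803649902344, 4.634651184082031), (20.452085494995117, 60.077789306640625), 46.34694290161133)
[303  91  12  81 647] [0.4485 0.1348 0.0164] 74.11147958409691 [0.0123 0.0992] ((449.0724182128906, 136.79527282714844), (99.16030883789062, 12.085479736328125), 73.92390441894531)
[ 312  190   15   81 1116] [0.4754 0.2656 0.0211] 73.16104910971006 [0.019 0.121] ((477.1309814453125, 269.7265319824219), (121.0157699584961, 18.935964584350586), 73.0149154663086)
```

View pics/w1.png

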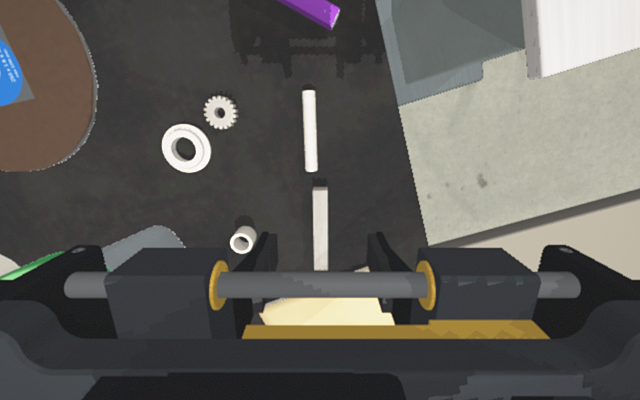

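The wrist view shows the square bar at (320,228), the round bar at (310,130) and the tube at (243,238), with room for the fingers.

```bash
python3 - <<'E'
from cell import arm
from h import *
print(go(arm.observe(),[.4635,.2298,.10],163.1))
E
```

```text
[-0.239 -0.013  0.815  0.    -0.    -0.003]
```

Emit:
servo_tool:
  increments: [-0.15,-0.013,0.3,0,0,-0.003,-0.239,-0.013,0.6,0,0,-0.003,-0.239,-0.013,0.815,0,0,-0.003,-0.239,-0.013,0.815,0,0,-0.003]

```text
time_s: 3.02
position: [0.4622, 0.2286, 0.0979]
ee_rot: [1.867, -2.518, 0.001]
contact_force: [0.1, -0.5, 0.3]
grip_width: 0.0564
grasp_force: 0.0
```

Emit:
servo_tool:
  increments: [0,0,0.25,0,0,0,0,0,0.45,0,0,0,0,0,0.56,0,0,0,0,0,0.63,0,0,0,0,0,0.635,0,0,0,0,0,0.635,0,0,0]

```text
time_s: 3.78
position: [0.4644, 0.2305, 0.0061]
ee_rot: [-1.871, 2.521, 0.0]
contact_force: [-0.1, 0.1, -0.0]
grip_width: 0.0569
grasp_force: 0.0
```

Emit:
servo_tool:
  increments: [0,0,0,0,0,0,0,0,0,0,0,0,0,0,0,0,0,0,0,0,0,0,0,0,0,0,0,0,0,0,0,0,0,0,0,0]
  fingers: -1
  grip_force: 50

```text
time_s: 4.53
position: [0.4638, 0.23, 0.0051]
ee_rot: [-1.872, 2.523, -0.0]
contact_force: [0.6, -0.8, -0.3]
grip_width: 0.0193
grasp_force: 50.0
```

Emit:
servo_tool:
  increments: [0,0,-0.1,0,0,0,0,0,-0.4,0,0,0,0,0,-0.7,0,0,0,0,0,-0.9,0,0,0]

```text
time_s: 5.03
position: [0.4636, 0.2299, 0.1426]
ee_rot: [-1.871, 2.521, 0.0]
contact_force: [-0.6, 0.0, -3.9]
grip_width: 0.0195
grasp_force: 50.0
```

Emit:
servo_tool:
  increments: [0.2,-0.04,0,0,0,0,0.5,-0.08,0,0,0,0,0.8,-0.12,0,0,0,0,1,-0.16,0,0,0,0]

```text
time_s: 5.52
position: [0.4414, 0.0773, 0.1402]
ee_rot: [1.87, -2.522, -0.001]
contact_force: [0.6, 0.7, -3.7]
grip_width: 0.0194
grasp_force: 50.0
```

Emit:
servo_tool:
  increments: [0.35,-0.05,0,0,0,0,0.7,-0.1,0,0,0,0,1,-0.16,0,0,0,0]

```text
time_s: 5.9
position: [0.4212, -0.0728, 0.1404]
ee_rot: [1.872, -2.523, -0.001]
contact_force: [0.8, -0.1, -3.2]
grip_width: 0.0198
grasp_force: 50.0
```

Emit:
servo_tool:
  increments: [0.3,-0.05,0,0,0,0.1,0.6,-0.1,0,0,0,0.2,0.9,-0.16,0,0,0,0.3,1,-0.16,0,0,0,0.4,1,-0.16,0,0,0,0.5,1,-0.16,0,0,0,0.6,1,-0.16,0,0,0,0.7,1,-0.16,0,0,0,0.8]

```text
time_s: 6.9
position: [0.4013, -0.2214, 0.1402]
ee_rot: [0.023, -3.14, -0.001]
contact_force: [-0.3, -0.6, -4.0]
grip_width: 0.0193
grasp_force: 50.0
```

```bash
python3 - <<'E'
from cell import arm
from h import *
np.set_printoptions(precision=4,suppress=True)
o=arm.observe();print(o["time_s"],o["position"],o["ee_rot"],o["qpos"],o["grip_width"])
c=arm.capture("wrist");np.savez("w2.npz",**c)
cv2.imwrite("pics/w2.png",c["image"][:,:,::-1])
print(c["fx"],c["cx"],c["cy"],c["cam_to_world"])
print(go(o,[.40,-.2255,.12],90))
E
```

```text
6.9 [ 0.4013 -0.2214  0.1402] [ 0.0231 -3.1403 -0.0011] [-0.1483  0.1871 -0.5041 -0.0007 -0.8809 -1.4074] 0.01929468519209955
283.1293666984837 321.92141876086106 200.06416529083944 [[-0.0136  0.9558  0.2937  0.3196]
 [ 0.9999  0.0123  0.0063 -0.2232]
 [ 0.0025  0.2938 -0.9559  0.3032]
 [ 0.      0.      0.      1.    ]]
[ 0.009 -0.028  0.135  0.    -0.001  0.009]
```

View pics/w2.png

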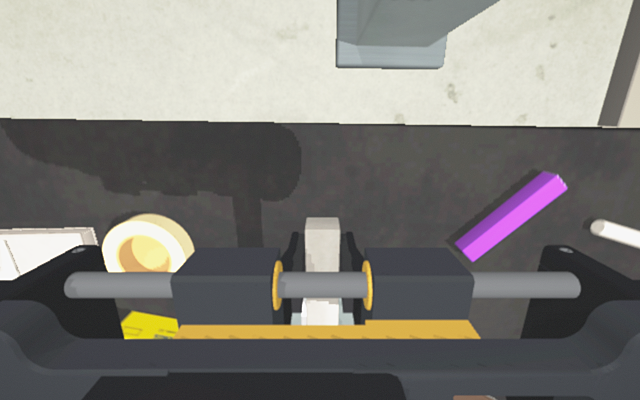

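The wrist camera faces the robot here, with the bar in the fingers at (322,260), so it can't see the clamp. I'll go lower and use the side view.

Emit:
servo_tool:
  increments: [-0.05,-0.027,0.3,0,0,0.009,-0.05,-0.027,0.5,0,0,0.009,-0.05,-0.027,0.6,0,0,0.009,-0.05,-0.027,0.6,0,0,0.009]

```text
time_s: 7.45
position: [0.4085, -0.2253, 0.0492]
ee_rot: [0.012, -3.138, -0.001]
contact_force: [0.4, 0.2, -3.0]
grip_width: 0.0198
grasp_force: 50.0
```

```bash
python3 - <<'E'
from cell import arm
from h import *
o=arm.observe();print(o["position"],o["ee_rot"])
c=arm.capture("side");np.savez("side1.npz",**c);e=arm.capture("scene");np.savez("scene1.npz",**e)
f=lambda im,s,r:cv2.resize(im[r[1]:r[3],r[0]:r[2],::-1],None,fx=s,fy=s,interpolation=cv2.INTER_CUBIC)
a=f(c["image"],6,(260,200,365,275));b=f(e["image"],6,(300,170,405,225))
o=np.zeros((600,800,3),np.uint8);
a=f(c["image"],5,(225,205,365,275));b=f(e["image"],4,(280,165,440,225))
o[:350,:700]=a;o[355:595,:640]=b
cv2.imwrite("pics/crop2.png",o)
E
```

```text
[ 0.40851976 -0.2252594   0.04919833] [ 1.18784138e-02 -3.13779555e+00 -1.26993802e-03]
```

View pics/crop2.png

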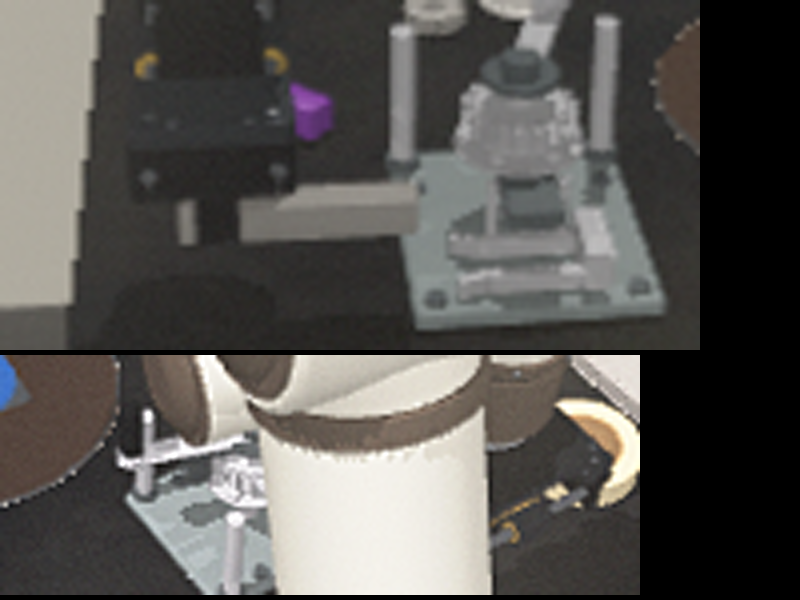

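Side crop: the bar is held level with its front end at (418,205), and the channel guides are at (515,245) and (530,280). Next I'll check the bar and channel offsets in this one camera.

```bash
python3 - <<'E'
from h import *
np.set_printoptions(precision=4,suppress=True)
c=dict(np.load("side1.npz"));d=c
def proj(p):
    T=np.linalg.inv(c["cam_to_world"]);q=T[:3,:3]@p+T[:3,3];return np.array([c["fx"]*q[0]/q[2]+c["cx"],c["fy"]*q[1]/q[2]+c["cy"]])
def cr(p): return (proj(np.array(p))-[225,205])*5
bx=.4085+.102
print("bar front near bottom/top, far top",cr([bx,-.2353,.044]),cr([bx,-.2353,.064]),cr([bx,-.2153,.064]))
h=np.array([.533,-.2255,.02])
for n,p in (("pinL",(-22,111,77)),("pinR",(92,111,77)),("stud",(35,55,85)),("nearguide straight",(20,-12,0)),("nearguide end",(55,-12,0)),("farguide",(13,12,0)),("farguide end",(55,12,0)),("stoptop",(60,0,10)),("plate near L",(-30,0,-10)),("plateR",(100,0,-10))): print(n,cr(h+np.array(p)/1e3))
W=cloud(c)
for u in (318,322,328,334): 
    print(u,[(v,)+tuple(np.round(W[v,u,1:]*1000,0)) for v in range(246,269)])
E
```

```text
bar front near bottom/top, far top [418.4579 230.0239] [418.6829 196.7095] [414.9966 175.6868]
pinL [399.158   27.3223]
pinR [603.6823  19.2546]
stud [516.3301  59.0455]
nearguide straight [500.7666 267.2923]
nearguide end [567.8617 263.7119]
farguide [481.5955 241.9676]
farguide end [560.591  237.8707]
stoptop [574.42   234.1263]
plate near L [401.9383 275.211 ]
plateR [647.7721 262.0556]
318 [(246, np.float64(-158.0), np.float64(7.0)), (247, np.float64(-164.0), np.float64(8.0)), (248, np.float64(-171.0), np.float64(10.0)), (249, np.float64(-174.0), np.float64(8.0)), (250, np.float64(-178.0), np.float64(8.0)), (251, np.float64(-184.0), np.float64(9.0)), (252, np.float64(-208.0), np.float64(21.0)), (253, np.float64(-210.0), np.float64(19.0)), (254, np.float64(-208.0), np.float64(15.0)), (255, np.float64(-209.0), np.float64(13.0)), (256, np.float64(-209.0), np.float64(10.0)), (257, np.float64(-213.0), np.float64(9.0)), (258, np.float64(-218.0), np.float64(9.0)), (259, np.float64(-222.0), np.float64(9.0)), (260, np.float64(-245.0), np.float64(21.0)), (261, np.float64(-246.0), np.float6
[... 2724 characters left out ...]
t64(-214.0), np.float64(19.0)), (254, np.float64(-208.0), np.float64(12.0)), (255, np.float64(-214.0), np.float64(13.0)), (256, np.float64(-211.0), np.float64(8.0)), (257, np.float64(-217.0), np.float64(9.0)), (258, np.float64(-241.0), np.float64(22.0)), (259, np.float64(-242.0), np.float64(20.0)), (260, np.float64(-241.0), np.float64(16.0)), (261, np.float64(-243.0), np.float64(15.0)), (262, np.float64(-244.0), np.float64(12.0)), (263, np.float64(-245.0), np.float64(10.0)), (264, np.float64(-247.0), np.float64(8.0)), (265, np.float64(-254.0), np.float64(10.0)), (266, np.float64(-256.0), np.float64(8.0)), (267, np.float64(-258.0), np.float64(7.0)), (268, np.float64(-260.0), np.float64(5.0))]
```

```bash
python3 - <<'E'
from h import *
np.set_printoptions(precision=4,suppress=True)
c=dict(np.load("side1.npz"));W=cloud(c)[236:256,272:312].reshape(-1,3)
w=W[(W[:,1]<-.205)&(W[:,1]>-.245)&(W[:,2]>.03)]
t=w[(w[:,2]>.056)];f=w[(w[:,2]<.058)&(w[:,1]<-.228)]
print(len(t),t.mean(0),np.polyfit(t[:,0],t[:,2],1), len(f),f.mean(0),np.polyfit(f[:,0],f[:,1],1),w[:,0].max())
E
```

```text
213 [ 0.4662 -0.2308  0.0615] [-0.0065  0.0645] 184 [ 0.4634 -0.2357  0.051 ] [ 0.016  -0.2431] 0.5089406002568133
```

Emit:
servo_tool:
  increments: [0,0.012,0.1,0,0,0.005,0,0.012,0.18,0,0,0.005,0,0.012,0.218,0,0,0.005,0,0.012,0.218,0,0,0.005]

```text
time_s: 8.05
position: [0.4098, -0.2238, 0.0173]
ee_rot: [-0.002, -3.141, -0.0]
contact_force: [0.1, 1.2, -1.8]
grip_width: 0.0195
grasp_force: 50.0
```

Emit:
servo_tool:
  increments: [-0.05,0,0,0,0,0,-0.1,0,0,0,0,0,-0.15,0,0,0,0,0,-0.2,0,0,0,0,0,-0.24,0,0,0,0,0,-0.27,0,0,0,0,0,-0.27,0,0,0,0,0]

```text
time_s: 8.93
position: [0.4507, -0.2238, 0.0173]
ee_rot: [0.002, 3.141, -0.0]
contact_force: [-0.5, 0.6, -3.8]
grip_width: 0.0196
grasp_force: 50.0
```

Emit:
servo_tool:
  increments: [-0.05,0,0,0,0,0,-0.1,0,0,0,0,0,-0.15,0,0,0,0,0,-0.19,0,0,0,0,0,-0.22,0,0,0,0,0,-0.24,0,0,0,0,0,-0.24,0,0,0,0,0]

```text
time_s: 9.8
position: [0.4865, -0.2238, 0.0173]
ee_rot: [-0.003, -3.142, -0.0]
contact_force: [-0.6, -0.1, -4.3]
grip_width: 0.0197
grasp_force: 50.0
```

Emit:
servo_tool:
  increments: [-0.01,0,0.007,0,0,0,-0.02,0,0.014,0,0,0,-0.02,0,0.014,0,0,0]

```text
time_s: 10.18
position: [0.4895, -0.2239, 0.0153]
ee_rot: [0.003, 3.141, -0.0]
contact_force: [-0.2, -0.7, -2.2]
grip_width: 0.0196
grasp_force: 50.0
```

Now I'll creep forward to the stop.

Emit:
servo_tool:
  increments: [-0.007,0,0,0,0,0,-0.014,0,0,0,0,0,-0.02,0,0,0,0,0,-0.02,0,0,0,0,0]

```text
time_s: 10.68
position: [0.4926, -0.2239, 0.0153]
ee_rot: [0.003, 3.141, -0.0]
contact_force: [-0.2, 0.3, -2.0]
grip_width: 0.0196
grasp_force: 50.0
```

Emit:
servo_tool:
  increments: [-0.007,0,0,0,0,0,-0.014,0,0,0,0,0,-0.02,0,0,0,0,0,-0.02,0,0,0,0,0]

```text
time_s: 11.18
position: [0.4943, -0.2238, 0.0151]
ee_rot: [-0.003, -3.139, -0.001]
contact_force: [-3.8, -0.1, -0.1]
grip_width: 0.0194
grasp_force: 50.0
```

Emit:
servo_tool:
  increments: [-0.007,0,0,0,0,0,-0.01,0,0,0,0,0,-0.01,0,0,0,0,0]

```text
time_s: 11.55
position: [0.4943, -0.2238, 0.0151]
ee_rot: [-0.004, -3.136, -0.001]
contact_force: [-6.9, 0.1, 1.7]
grip_width: 0.0197
grasp_force: 50.0
```

Emit:
servo_tool:
  increments: [0,0,0,0,0,0,0,0,0,0,0,0,0,0,0,0,0,0,0,0,0,0,0,0]
  fingers: 0.2

```text
time_s: 12.05
position: [0.4975, -0.2239, 0.0154]
ee_rot: [0.002, 3.141, -0.0]
contact_force: [-0.0, 0.1, -0.3]
grip_width: 0.0491
grasp_force: 0.0
```

Emit:
servo_tool:
  increments: [0.01,0,-0.15,0,0,0,0.01,0,-0.4,0,0,0,0.01,0,-0.8,0,0,0,0.01,0,-1,0,0,0,0.01,0,-1,0,0,0]

```text
time_s: 12.68
position: [0.4972, -0.2242, 0.1683]
ee_rot: [0.002, 3.135, -0.002]
contact_force: [-0.8, 0.0, 0.2]
grip_width: 0.0522
grasp_force: 0.0
```

```bash
python3 - <<'E'
from cell import arm
from h import *
np.set_printoptions(precision=4,suppress=True)
o=arm.observe();print(o["position"],o["ee_rot"],o["contact_force"],o["qpos"])
print(go(o,[.60,-.10,.19],180))
c=arm.capture("side");np.savez("side2.npz",**c)
W=cloud(c)
w=W[180:230,315:355].reshape(-1,3);w=w[(w[:,2]>.108)&(w[:,2]<.145)&(w[:,1]>-.12)&(w[:,1]<-.06)]
print("grip",len(w),w.mean(0),w.min(0),w.max(0))
E
```

```text
[ 0.4972 -0.2242  0.1683] [ 0.002   3.1346 -0.002 ] [-0.7622  0.0497  0.1792] [-0.126   0.2935 -0.2737  0.0005 -0.9964 -1.4464]
[-0.685  0.829 -0.141 -0.004  0.003 -1.001]
grip 79 [ 0.5964 -0.09    0.1274] [ 0.589  -0.0974  0.1082] [ 0.6063 -0.0837  0.145 ]
```

Emit:
servo_tool:
  increments: [-0.2,0.3,-0.15,0,0,-0.1,-0.4,0.6,-0.15,0,0,-0.2,-0.6,0.85,-0.15,0,0,-0.3,-0.67,0.92,-0.15,0,0,-0.4,-0.67,0.92,-0.15,0,0,-0.5,-0.67,0.92,-0.15,0,0,-0.6,-0.67,0.92,-0.15,0,0,-0.7,-0.67,0.92,-0.15,0,0,-0.8]

```text
time_s: 13.72
position: [0.5951, -0.0859, 0.1853]
ee_rot: [1.849, -2.536, -0.004]
contact_force: [1.0, -0.2, -0.6]
grip_width: 0.0523
grasp_force: 0.0
```

```bash
cat >> h.py <<'E'
S=np.array([.570,-.169]);RG=.090
def lev(o,th,z,r=RG): return go(o,[S[0]+r*np.sin(th),S[1]+r*np.cos(th),z],180-np.degrees(th))
E
python3 - <<'E'
from cell import arm
from h import *
np.set_printoptions(precision=4,suppress=True)
o=arm.observe();print(o["position"],o["contact_force"],o["qpos"])
print(go(o,[.598,-.085,.108],161.7))
c=arm.capture("wrist");cv2.imwrite("pics/w3.png",c["image"][:,:,::-1]);np.savez("w3.npz",**c)
E
```

```text
[ 0.5951 -0.0859  0.1853] [ 0.9886 -0.2161 -0.555 ] [ 0.1253  0.3747 -0.1044 -0.0006 -1.0958 -0.4358]
[-0.012 -0.018  0.515  0.003 -0.001  0.006]
```

View pics/w3.png

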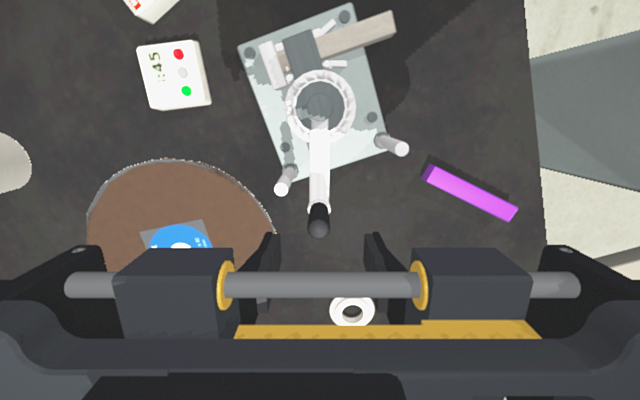

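Wrist view: the bar lies in the channel under the strap and against the stop at (270,65). The lever runs from the stud (320,103) to the grip top (318,211), and the pins are at (282,188) and (398,149). The grip is between the open fingers.

```bash
python3 - <<'E'
from h import *
np.set_printoptions(precision=4,suppress=True)
c=dict(np.load("w3.npz"))
for u,v,z in((318,211,.148),(282,187,.097),(399,149,.097)): print(u,v,ray(c,u,v,z))
W=cloud(c);w=W[195:245,300:335].reshape(-1,3);w=w[w[:,2]>.144]
print("griptop",len(w),np.nanmean(w,0),np.ptp(w,axis=0) if len(w) else 0)
w=W[60:140,280:360].reshape(-1,3)
for a in(.05,.06,.07,.08,.09): q=w[(w[:,2]>a)&(w[:,2]<a+.01)];print(a,len(q),(q.min(0)+q.max(0))/2 if len(q) else 0)
w=W[0:110,240:420].reshape(-1,3);q=w[(w[:,2]>.026)&(w[:,2]<.034)&(w[:,1]<-.19)]
print(len(q),cv2.minAreaRect((q[:,:2]*1e3).astype(np.float32)))
E
```

```text
318 211 [ 0.594  -0.0974  0.148 ]
282 187 [ 0.6241 -0.1128  0.097 ]
399 149 [ 0.5141 -0.1135  0.097 ]
griptop 385 [ 0.5986 -0.0839  0.1475] [0.0176 0.0171 0.0056]
0.05 1282 [ 0.5699 -0.1763  0.055 ]
0.06 174 [ 0.57   -0.1681  0.0652]
0.07 61 [ 0.5691 -0.1678  0.075 ]
0.08 866 [ 0.5702 -0.168   0.0819]
0.09 923 [ 0.5699 -0.165   0.0983]
2511 ((542.9662475585938, -222.6302947998047), (134.96295166015625, 43.967247009277344), 0.346324622631073)
```

```bash
sed -i 's/S=np.array.*/S=np.array([.570,-.1683])/' h.py; python3 - <<'E'
from cell import arm
from h import *
print(lev(arm.observe(),.328,.109))
E
```

```text
Traceback (most recent call last):
  File "h.py", line 17, in <module>
    def lev(o,th,z,r=RG): return go(o,[S[0]+r*np.sin(th),S[1]+r*np.cos(th),z],180-np.degrees(th))
                     ^^
NameError: name 'RG' is not defined. Did you mean: 'R'?
```

```bash
sed -i 's/^S=np.array.*/S=np.array([.570,-.1683]);RG=.090/' h.py; python3 - <<'E'
from cell import arm
from h import *
print(lev(arm.observe(),.328,.109))
E
```

```text
[-0.026 -0.02   0.51   0.002 -0.001  0.013]
```

Emit:
servo_tool:
  increments: [-0.026,-0.02,0.1,0.002,-0.001,0.013,-0.026,-0.02,0.25,0.002,-0.001,0.013,-0.026,-0.02,0.4,0.002,-0.001,0.013,-0.026,-0.02,0.51,0.002,-0.001,0.013,-0.026,-0.02,0.51,0.002,-0.001,0.013]

```text
time_s: 14.4
position: [0.5989, -0.0833, 0.1089]
ee_rot: [1.816, -2.562, -0.001]
contact_force: [1.3, 0.3, 0.9]
grip_width: 0.0525
grasp_force: 0.0
```

Emit:
servo_tool:
  increments: [0,0,0,0,0,0,0,0,0,0,0,0,0,0,0,0,0,0,0,0,0,0,0,0]
  fingers: -1
  grip_force: 30

```text
time_s: 14.9
position: [0.6003, -0.0832, 0.1117]
ee_rot: [-1.816, 2.559, -0.003]
contact_force: [-0.2, 1.0, 0.4]
grip_width: 0.02
grasp_force: 0.5
```

```bash
python3 - <<'E'
from cell import arm
from h import *
np.set_printoptions(precision=3,suppress=True)
o=arm.observe();print(o["position"],o["contact_force"],o["grip_width"],lev(o,.328,.109))
# arc tables in the tool frame: swing from a0 by d, exact tool at a0
def arc(ds):
    for d in ds:
        # local frame at a0: x=-radial, y=-tangent(+th)
        print(d,np.round([RG*(1-np.cos(d))/.15,-RG*np.sin(d)/.15,0,0,0,d/(np.pi/2)],3).tolist())
arc([-.1,-.2,-.3,-.4,-.5,-.6,-.7,-.8,-.9])
E
```

```text
[ 0.6   -0.083  0.112] [-0.226  1.019  0.368] 0.020033448866967955 [ 0.002  0.009  0.018 -0.002  0.001 -0.005]
-0.1 [0.003, 0.06, 0.0, 0.0, 0.0, -0.064]
-0.2 [0.012, 0.119, 0.0, 0.0, 0.0, -0.127]
-0.3 [0.027, 0.177, 0.0, 0.0, 0.0, -0.191]
-0.4 [0.047, 0.234, 0.0, 0.0, 0.0, -0.255]
-0.5 [0.073, 0.288, 0.0, 0.0, 0.0, -0.318]
-0.6 [0.105, 0.339, 0.0, 0.0, 0.0, -0.382]
-0.7 [0.141, 0.387, 0.0, 0.0, 0.0, -0.446]
-0.8 [0.182, 0.43, 0.0, 0.0, 0.0, -0.509]
-0.9 [0.227, 0.47, 0.0, 0.0, 0.0, -0.573]
```

Emit:
servo_tool:
  increments: [0,0,0,0,0,0,0.003,0.06,0,0,0,-0.064,0.012,0.119,0,0,0,-0.127,0.027,0.177,0,0,0,-0.191,0.047,0.234,0,0,0,-0.255,0.073,0.288,0,0,0,-0.318]

```text
time_s: 15.65
position: [0.5561, -0.0791, 0.1115]
ee_rot: [-2.396, 2.027, -0.005]
contact_force: [-0.0, -0.4, 1.5]
grip_width: 0.0172
grasp_force: 30.0
```

Emit:
servo_tool:
  increments: [0.003,0.06,0,0,0,-0.064,0.012,0.119,0,0,0,-0.127,0.027,0.177,0,0,0,-0.191,0.047,0.234,0,0,0,-0.255,0.047,0.234,0,0,0,-0.255]

```text
time_s: 16.27
position: [0.5219, -0.092, 0.1115]
ee_rot: [-2.749, 1.516, -0.004]
contact_force: [-1.4, 1.5, 3.6]
grip_width: 0.0174
grasp_force: 30.0
```

```bash
cat >> h.py <<'E'
def th(p): return np.arctan2(p[0]-S[0],p[1]-S[1]),np.hypot(p[0]-S[0],p[1]-S[1])
def ft(o): t=th(o["position"])[0];f=o["contact_force"];return -(f[0]*np.cos(t)-f[1]*np.sin(t)), f[0]*np.sin(t)+f[1]*np.cos(t)
E
python3 - <<'E'
from cell import arm
from h import *
np.set_printoptions(precision=3,suppress=True)
o=arm.observe();print(o["position"],th(o["position"]),ft(o),o["grip_width"],o["grasp_force"],lev(o,-.56,.110))
def arc(ds):
    for d in ds: print(d,np.round([RG*(1-np.cos(d))/.15,-RG*np.sin(d)/.15,0,0,0,d/(np.pi/2)],3).tolist())
arc([.075,.15,.225,.3,.375,.45,.525,.6])
E
```

```text
[ 0.522 -0.092  0.111] (np.float64(-0.5623248771850382), np.float64(0.09019469728314959)) (np.float64(0.35364959800772966), np.float64(1.9905586134675115)) 0.017397380772962986 30.00118450829177 [ 0.001 -0.001  0.01  -0.002 -0.001  0.002]
0.075 [0.002, -0.045, 0.0, 0.0, 0.0, 0.048]
0.15 [0.007, -0.09, 0.0, 0.0, 0.0, 0.095]
0.225 [0.015, -0.134, 0.0, 0.0, 0.0, 0.143]
0.3 [0.027, -0.177, 0.0, 0.0, 0.0, 0.191]
0.375 [0.042, -0.22, 0.0, 0.0, 0.0, 0.239]
0.45 [0.06, -0.261, 0.0, 0.0, 0.0, 0.286]
0.525 [0.081, -0.301, 0.0, 0.0, 0.0, 0.334]
0.6 [0.105, -0.339, 0.0, 0.0, 0.0, 0.382]
```

Emit:
servo_tool:
  increments: [0.002,-0.045,0,0,0,0.048,0.007,-0.09,0,0,0,0.095,0.015,-0.134,0,0,0,0.143,0.027,-0.177,0,0,0,0.191,0.042,-0.22,0,0,0,0.239,0.06,-0.261,0,0,0,0.286,0.081,-0.301,0,0,0,0.334,0.105,-0.339,0,0,0,0.382]

```text
time_s: 17.27
position: [0.5735, -0.078, 0.1114]
ee_rot: [-2.175, 2.264, -0.002]
contact_force: [-1.6, 0.8, 3.5]
grip_width: 0.017
grasp_force: 30.0
```

Emit:
servo_tool:
  increments: [0.002,-0.045,0,0,0,0.048,0.007,-0.09,0,0,0,0.095,0.015,-0.134,0,0,0,0.143,0.027,-0.177,0,0,0,0.191,0.042,-0.22,0,0,0,0.239,0.06,-0.261,0,0,0,0.286,0.081,-0.301,0,0,0,0.334]

```text
time_s: 18.15
position: [0.6181, -0.0918, 0.1114]
ee_rot: [-1.514, 2.751, -0.001]
contact_force: [-2.1, 0.5, 3.0]
grip_width: 0.0171
grasp_force: 30.0
```

```bash
python3 - <<'E'
from cell import arm
from h import *
np.set_printoptions(precision=3,suppress=True)
o=arm.observe();print(o["position"],th(o["position"]),ft(o),lev(o,.55,.110))
E
```

```text
[ 0.618 -0.092  0.111] (np.float64(0.5617375894118687), np.float64(0.09034924554038139)) (np.float64(2.0358246030731677), np.float64(-0.6615020136727587)) [ 0.002  0.007  0.009 -0.001  0.001 -0.009]
```

Emit:
servo_tool:
  increments: [0.003,0.06,0,0,0,-0.064,0.012,0.119,0,0,0,-0.127,0.027,0.177,0,0,0,-0.191,0.047,0.234,0,0,0,-0.255,0.073,0.288,0,0,0,-0.318,0.105,0.339,0,0,0,-0.382]

```text
time_s: 18.9
position: [0.5676, -0.078, 0.1115]
ee_rot: [-2.263, 2.173, -0.005]
contact_force: [0.5, 0.4, 0.7]
grip_width: 0.0171
grasp_force: 30.0
```

Emit:
servo_tool:
  increments: [0.003,0.06,0,0,0,-0.064,0.012,0.119,0,0,0,-0.127,0.027,0.177,0,0,0,-0.191,0.047,0.234,0,0,0,-0.255,0.081,0.301,0,0,0,-0.334,0.081,0.301,0,0,0,-0.334]

```text
time_s: 19.65
position: [0.5221, -0.0919, 0.1114]
ee_rot: [-2.748, 1.519, -0.004]
contact_force: [-2.2, 4.1, 4.0]
grip_width: 0.0172
grasp_force: 30.0
```

Emit:
servo_tool:
  increments: [0.002,-0.045,0,0,0,0.048,0.007,-0.09,0,0,0,0.095,0.015,-0.134,0,0,0,0.143,0.027,-0.177,0,0,0,0.191,0.042,-0.22,0,0,0,0.239,0.06,-0.261,0,0,0,0.286,0.081,-0.301,0,0,0,0.334,0.105,-0.339,0,0,0,0.382]

```text
time_s: 20.65
position: [0.5737, -0.078, 0.1113]
ee_rot: [-2.174, 2.266, -0.002]
contact_force: [-2.1, 0.5, 4.7]
grip_width: 0.0174
grasp_force: 30.0
```

```bash
python3 - <<'E'
from cell import arm
from h import *
o=arm.observe();print(o["position"],th(o["position"]),ft(o))
E
```

```text
[ 0.57370096 -0.07803274  0.11129856] (np.float64(0.040977095398279186), np.float64(0.0903431029404965)) (np.float64(2.1419535454412717), np.float64(0.39007564541397854))
```

Emit:
servo_tool:
  increments: [0.002,-0.045,0,0,0,0.048,0.007,-0.09,0,0,0,0.095,0.015,-0.134,0,0,0,0.143,0.027,-0.177,0,0,0,0.191,0.042,-0.22,0,0,0,0.239,0.06,-0.261,0,0,0,0.286,0.081,-0.301,0,0,0,0.334]

```text
time_s: 21.52
position: [0.6183, -0.092, 0.1113]
ee_rot: [-1.511, 2.752, -0.001]
contact_force: [-3.4, 0.3, 3.6]
grip_width: 0.0171
grasp_force: 30.0
```

Emit:
servo_tool:
  increments: [0.003,0.06,0,0,0,-0.064,0.012,0.119,0,0,0,-0.127,0.027,0.177,0,0,0,-0.191,0.047,0.234,0,0,0,-0.255,0.073,0.288,0,0,0,-0.318,0.105,0.339,0,0,0,-0.382]

```text
time_s: 22.28
position: [0.568, -0.078, 0.1115]
ee_rot: [-2.261, 2.175, -0.006]
contact_force: [0.3, 0.3, 3.1]
grip_width: 0.017
grasp_force: 30.0
```

Emit:
servo_tool:
  increments: [0.003,0.06,0,0,0,-0.064,0.012,0.119,0,0,0,-0.127,0.027,0.177,0,0,0,-0.191,0.047,0.234,0,0,0,-0.255,0.081,0.301,0,0,0,-0.334,0.081,0.301,0,0,0,-0.334]

```text
time_s: 23.02
position: [0.5222, -0.0919, 0.1113]
ee_rot: [-2.747, 1.52, -0.004]
contact_force: [-3.6, 4.9, 5.5]
grip_width: 0.0172
grasp_force: 30.0
```

Emit:
servo_tool:
  increments: [0.002,-0.045,0,0,0,0.048,0.007,-0.09,0,0,0,0.095,0.015,-0.134,0,0,0,0.143,0.027,-0.177,0,0,0,0.191,0.042,-0.22,0,0,0,0.239,0.06,-0.261,0,0,0,0.286,0.081,-0.301,0,0,0,0.334,0.105,-0.339,0,0,0,0.382]

```text
time_s: 24.02
position: [0.5734, -0.078, 0.1112]
ee_rot: [-2.173, 2.267, -0.001]
contact_force: [-4.4, 3.1, 5.8]
grip_width: 0.0173
grasp_force: 30.0
```

Emit:
servo_tool:
  increments: [0.002,-0.045,0,0,0,0.048,0.007,-0.09,0,0,0,0.095,0.015,-0.134,0,0,0,0.143]

```text
time_s: 24.4
position: [0.5929, -0.0809, 0.1111]
ee_rot: [1.906, -2.497, -0.001]
contact_force: [-4.8, 3.4, 5.3]
grip_width: 0.0173
grasp_force: 30.0
```

Emit:
servo_tool:
  increments: [0.002,-0.045,0,0,0,0.048,0.007,-0.09,0,0,0,0.095,0.015,-0.134,0,0,0,0.143]

```text
time_s: 24.78
position: [0.6113, -0.088, 0.1111]
ee_rot: [1.614, -2.694, -0.002]
contact_force: [-6.3, 3.1, 6.2]
grip_width: 0.0171
grasp_force: 30.0
```

```bash
python3 - <<'E'
from cell import arm
from h import *
o=arm.observe();print(o["position"],th(o["position"]),ft(o),lev(o,.49,.110))
E
```

```text
[ 0.61133026 -0.08796609  0.11106535] (np.float64(0.47516503925410636), np.float64(0.09034228260078855)) (np.float64(7.054612346905009), np.float64(-0.15337241648399536)) [ 0.002 -0.009  0.007  0.001  0.    -0.001]
```

Emit:
servo_tool:
  increments: [0.002,-0.045,0,0,0,0.048,0.004,-0.06,0,0,0,0.064]

```text
time_s: 25.02
position: [0.619, -0.0924, 0.111]
ee_rot: [1.478, -2.771, -0.003]
contact_force: [-6.6, 6.9, 4.9]
grip_width: 0.0171
grasp_force: 30.0
```

Emit:
servo_tool:
  increments: [0.003,0.06,0,0,0,-0.064,0.012,0.119,0,0,0,-0.127,0.027,0.177,0,0,0,-0.191,0.047,0.234,0,0,0,-0.255,0.073,0.288,0,0,0,-0.318,0.105,0.339,0,0,0,-0.382]

```text
time_s: 25.78
position: [0.5704, -0.078, 0.1114]
ee_rot: [-2.233, 2.204, -0.006]
contact_force: [-1.1, 1.2, 3.8]
grip_width: 0.017
grasp_force: 30.0
```

Emit:
servo_tool:
  increments: [0.003,0.06,0,0,0,-0.064,0.012,0.119,0,0,0,-0.127,0.027,0.177,0,0,0,-0.191,0.047,0.234,0,0,0,-0.255,0.081,0.301,0,0,0,-0.334,0.081,0.301,0,0,0,-0.334]

```text
time_s: 26.52
position: [0.524, -0.0908, 0.1113]
ee_rot: [-2.728, 1.554, -0.003]
contact_force: [-3.2, 5.2, 5.8]
grip_width: 0.0169
grasp_force: 30.0
```

```bash
python3 - <<'E'
from cell import arm
from h import *
o=arm.observe();print(o["position"],th(o["position"]),ft(o),lev(o,-.56,.110))
E
```

```text
[ 0.52398614 -0.09076052  0.11130806] (np.float64(-0.5355708715395006), np.float64(0.0901645525820405)) (np.float64(0.08788232258058404), np.float64(6.041231193840349)) [ 0.001  0.015  0.009 -0.002 -0.    -0.016]
```

Emit:
servo_tool:
  increments: [0.002,-0.045,0,0,0,0.048,0.007,-0.09,0,0,0,0.095,0.015,-0.134,0,0,0,0.143,0.027,-0.177,0,0,0,0.191]

```text
time_s: 27.02
position: [0.55, -0.0803, 0.1114]
ee_rot: [-2.461, 1.947, -0.004]
contact_force: [-1.8, 3.7, 4.9]
grip_width: 0.017
grasp_force: 30.0
```

Emit:
servo_tool:
  increments: [0.002,-0.045,0,0,0,0.048,0.007,-0.09,0,0,0,0.095]

```text
time_s: 27.28
position: [0.5615, -0.0784, 0.1112]
ee_rot: [2.312, -2.127, -0.001]
contact_force: [-5.8, 2.6, 8.6]
grip_width: 0.0173
grasp_force: 30.0
```

```bash
python3 - <<'E'
from cell import arm
from h import *
o=arm.observe();print(o["position"],th(o["position"]),ft(o),o["moment"],o["contact_force"])
E
```

```text
[ 0.56150614 -0.07839568  0.11116523] (np.float64(-0.09419711178467649), np.float64(0.09030466114282168)) (np.float64(5.539347869305759), np.float64(3.085334135908798)) [1.00493892 2.12643896 0.2221163 ] [-5.80499041  2.55063676  8.60687416]
```

Emit:
servo_tool:
  increments: [0.002,-0.045,0,0,0,0.048,0.007,-0.09,0,0,0,0.095]

```text
time_s: 27.52
position: [0.5742, -0.0781, 0.1111]
ee_rot: [2.147, -2.292, -0.003]
contact_force: [-7.0, 5.2, 7.2]
grip_width: 0.0169
grasp_force: 30.0
```

Emit:
servo_tool:
  increments: [0.002,-0.045,0,0,0,0.048]

```text
time_s: 27.65
position: [0.5807, -0.0786, 0.111]
ee_rot: [2.059, -2.371, -0.004]
contact_force: [-7.7, 5.3, 8.8]
grip_width: 0.0172
grasp_force: 30.0
```

```bash
python3 - <<'E'
from cell import arm
from h import *
o=arm.observe();print(o["position"],th(o["position"]),ft(o),o["contact_force"])
E
```

```text
[ 0.58069381 -0.07861179  0.11098688] (np.float64(0.11867286149961996), np.float64(0.09032349185347027)) (np.float64(8.268429655774874), np.float64(4.397725186920696)) [-7.68960827  5.34573104  8.82506524]
```

Emit:
servo_tool:
  increments: [0.002,-0.045,0,0,0,0.048,0.007,-0.09,0,0,0,0.095]

```text
time_s: 27.9
position: [0.5932, -0.0811, 0.1108]
ee_rot: [1.875, -2.517, -0.006]
contact_force: [-10.2, 7.6, 8.5]
grip_width: 0.017
grasp_force: 30.0
```

Emit:
servo_tool:
  increments: [0.002,-0.045,0,0,0,0.048]

```text
time_s: 28.02
position: [0.5995, -0.0831, 0.1108]
ee_rot: [1.779, -2.586, -0.006]
contact_force: [-9.8, 8.2, 8.5]
grip_width: 0.0174
grasp_force: 30.0
```

```bash
python3 - <<'E'
from cell import arm
from h import *
o=arm.observe();print(o["position"],th(o["position"]),ft(o),o["contact_force"])
E
```

```text
[ 0.59950303 -0.08305325  0.11080575] (np.float64(0.33318706853734004), np.float64(0.09020774758423185)) (np.float64(11.907647656595563), np.float64(4.523537576937903)) [-9.77333184  8.16923801  8.54058727]
```

Emit:
servo_tool:
  increments: [0.002,-0.045,0,0,0,0.048,0.007,-0.09,0,0,0,0.095]

```text
time_s: 28.28
position: [0.6121, -0.0886, 0.1111]
ee_rot: [1.581, -2.712, -0.006]
contact_force: [-9.8, 8.8, 9.4]
grip_width: 0.0169
grasp_force: 30.0
```

Emit:
servo_tool:
  increments: [0.002,-0.045,0,0,0,0.048]

```text
time_s: 28.4
position: [0.6178, -0.0919, 0.111]
ee_rot: [1.478, -2.769, -0.006]
contact_force: [-9.2, 9.6, 9.2]
grip_width: 0.0172
grasp_force: 30.0
```

```bash
python3 - <<'E'
from cell import arm
from h import *
o=arm.observe();print(o["position"],th(o["position"]),ft(o),o["contact_force"],lev(o,.56,.109))
E
```

```text
[ 0.61782755 -0.09186343  0.11102446] (np.float64(0.5591136883449611), np.float64(0.09016664875833004)) (np.float64(12.93791615712521), np.float64(3.246602724540333)) [-9.24569051  9.61495246  9.17652666] [ 0.001 -0.001  0.013  0.003 -0.    -0.019]
```

Emit:
servo_tool:
  increments: [0.003,0.06,0,0,0,-0.064,0.012,0.119,0,0,0,-0.127,0.027,0.177,0,0,0,-0.191,0.047,0.234,0,0,0,-0.255,0.073,0.288,0,0,0,-0.318,0.105,0.339,0,0,0,-0.382]

```text
time_s: 29.15
position: [0.5701, -0.0782, 0.1114]
ee_rot: [-2.234, 2.203, -0.004]
contact_force: [-1.0, 2.3, 3.4]
grip_width: 0.0172
grasp_force: 30.0
```

Emit:
servo_tool:
  increments: [0.003,0.06,0,0,0,-0.064,0.012,0.119,0,0,0,-0.127,0.027,0.177,0,0,0,-0.191,0.047,0.234,0,0,0,-0.255,0.081,0.301,0,0,0,-0.334,0.081,0.301,0,0,0,-0.334]

```text
time_s: 29.9
position: [0.5235, -0.0912, 0.1113]
ee_rot: [-2.729, 1.553, -0.001]
contact_force: [-4.6, 4.9, 6.7]
grip_width: 0.0175
grasp_force: 30.0
```

Emit:
servo_tool:
  increments: [0.002,-0.045,0,0,0,0.048,0.007,-0.09,0,0,0,0.095,0.015,-0.134,0,0,0,0.143,0.027,-0.177,0,0,0,0.191]

```text
time_s: 30.4
position: [0.5493, -0.0806, 0.1113]
ee_rot: [-2.463, 1.946, -0.002]
contact_force: [-4.4, 4.1, 7.2]
grip_width: 0.0169
grasp_force: 30.0
```

Emit:
servo_tool:
  increments: [0.002,-0.045,0,0,0,0.048,0.007,-0.09,0,0,0,0.095]

```text
time_s: 30.65
position: [0.5602, -0.0787, 0.111]
ee_rot: [2.312, -2.124, -0.005]
contact_force: [-9.3, 4.2, 10.7]
grip_width: 0.0167
grasp_force: 30.0
```

```bash
python3 - <<'E'
from cell import arm
from h import *
o=arm.observe();print(o["position"],th(o["position"]),ft(o),o["contact_force"])
E
```

```text
[ 0.56021293 -0.07868494  0.11103922] (np.float64(-0.10878124274934341), np.float64(0.09014791357641054)) (np.float64(8.743870563478831), np.float64(5.140961274091265)) [-9.25032474  4.16127954 10.6587151 ]
```

Emit:
servo_tool:
  increments: [0.002,-0.045,0,0,0,0.048,0.007,-0.09,0,0,0,0.095]

```text
time_s: 30.9
position: [0.5721, -0.0783, 0.1109]
ee_rot: [2.145, -2.289, -0.009]
contact_force: [-11.7, 7.0, 11.3]
grip_width: 0.0169
grasp_force: 30.0
```

Emit:
servo_tool:
  increments: [0.002,-0.045,0,0,0,0.048]

```text
time_s: 31.02
position: [0.5787, -0.0787, 0.1109]
ee_rot: [2.058, -2.368, -0.009]
contact_force: [-12.3, 8.0, 11.8]
grip_width: 0.0172
grasp_force: 30.0
```

```bash
python3 - <<'E'
from cell import arm
from h import *
o=arm.observe();print(o["position"],th(o["position"]),ft(o),o["contact_force"])
E
```

```text
[ 0.57873335 -0.0786701   0.11087038] (np.float64(0.09713132566897581), np.float64(0.09005437910327535)) (np.float64(13.063964100678715), np.float64(6.7753602710910865)) [-12.34532118   8.01035016  11.83669738]
```

Emit:
servo_tool:
  increments: [0.002,-0.045,0,0,0,0.048,0.007,-0.09,0,0,0,0.095]

```text
time_s: 31.28
position: [0.5915, -0.0809, 0.1107]
ee_rot: [1.875, -2.514, -0.01]
contact_force: [-13.1, 11.0, 11.7]
grip_width: 0.0173
grasp_force: 30.0
```

```bash
python3 - <<'E'
from cell import arm
from h import *
o=arm.observe();print(o["position"],th(o["position"]),ft(o),o["contact_force"])
E
```

```text
[ 0.59148774 -0.08093355  0.11072672] (np.float64(0.2411628515634181), np.float64(0.08997010541792079)) (np.float64(15.395626738242182), np.float64(7.539546077784701)) [-13.14940646  10.99832657  11.72616473]
```

Emit:
servo_tool:
  increments: [0.002,-0.045,0,0,0,0.048,0.005,-0.075,0,0,0,0.08]

```text
time_s: 31.52
position: [0.6023, -0.0843, 0.1107]
ee_rot: [1.714, -2.627, -0.01]
contact_force: [-12.1, 11.3, 11.0]
grip_width: 0.0173
grasp_force: 30.0
```

```bash
python3 - <<'E'
from cell import arm
from h import *
o=arm.observe();print(o["position"],th(o["position"]),ft(o),o["contact_force"],lev(o,th(o["position"])[0],.109))
E
```

```text
[ 0.60234003 -0.08431964  0.11067008] (np.float64(0.36758751798995937), np.float64(0.08999210495070337)) (np.float64(15.325528555403626), np.float64(6.246551023236704)) [-12.05694481  11.33672382  10.97752113] [-0.    -0.     0.011  0.005 -0.    -0.03 ]
```

Emit:
servo_tool:
  increments: [0.002,-0.045,0,0,0,0.048,0.006,-0.085,0,0,0,0.09]

```text
time_s: 31.78
position: [0.6136, -0.0896, 0.1106]
ee_rot: [1.524, -2.741, -0.011]
contact_force: [-11.2, 11.1, 10.5]
grip_width: 0.0173
grasp_force: 30.0
```

```bash
python3 - <<'E'
from cell import arm
from h import *
o=arm.observe();print(o["position"],th(o["position"]),ft(o),o["contact_force"])
E
```

```text
[ 0.6136495  -0.08963652  0.11058171] (np.float64(0.5065890638405347), np.float64(0.08996233353745506)) (np.float64(15.15070791890414), np.float64(4.306317809503958)) [-11.15843343  11.11655013  10.48146255]
```

Measured force levelled off near 15 N with some upward and radial force. I'll look at the grip and lever up close before going on.

```bash
python3 - <<'E'
from cell import arm
from h import *
np.set_printoptions(precision=3,suppress=True)
c=arm.capture("wrist");np.savez("w4.npz",**c);e=arm.capture("side");np.savez("side4.npz",**e)
f=lambda im,s,r:cv2.resize(im[r[1]:r[3],r[0]:r[2],::-1],None,fx=s,fy=s,interpolation=cv2.INTER_CUBIC)
o=np.zeros((600,800,3),np.uint8)
a=f(c["image"],2,(190,0,450,300));o[:600,:520]=a
b=f(e["image"],4,(295,170,365,275));o[:420,520:800]=b
cv2.imwrite("pics/crop4.png",o)
o=arm.observe();print(th(o["position"]),ft(o),o["contact_force"],o["moment"],o["time_s"])
E
```

```text
(np.float64(0.5174675917736281), np.float64(0.09000456403243483)) (np.float64(13.857303250009476), np.float64(2.8156874890876784)) [-10.65    9.302  12.616] [2.834 3.285 0.066] 31.875
```

View pics/crop4.png

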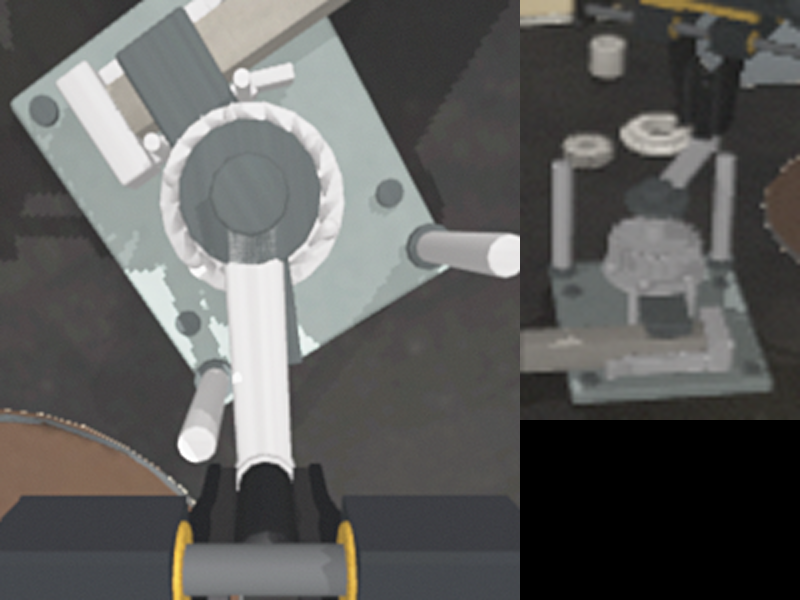

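The grip is well held at (265,510), the bar is home, and the strap is over it. The upward force comes from the tool being commanded about 2 mm too low, so I'll raise it on the return swing.

Emit:
servo_tool:
  increments: [0.003,0.06,-0.008,0,0,-0.064,0.012,0.119,-0.016,0,0,-0.127,0.027,0.177,-0.016,0,0,-0.191,0.047,0.234,-0.016,0,0,-0.255,0.073,0.288,-0.016,0,0,-0.318,0.105,0.339,-0.016,0,0,-0.382]

```text
time_s: 32.62
position: [0.5652, -0.0786, 0.1117]
ee_rot: [-2.273, 2.168, 0.002]
contact_force: [-1.0, 1.9, -1.4]
grip_width: 0.0173
grasp_force: 30.0
```

Emit:
servo_tool:
  increments: [0.003,0.06,0,0,0,-0.064,0.012,0.119,0,0,0,-0.127,0.027,0.177,0,0,0,-0.191,0.047,0.234,0,0,0,-0.255,0.073,0.288,0,0,0,-0.318,0.073,0.288,0,0,0,-0.318]

```text
time_s: 33.38
position: [0.5218, -0.0925, 0.1118]
ee_rot: [2.736, -1.543, -0.003]
contact_force: [-3.1, 0.9, -3.2]
grip_width: 0.0171
grasp_force: 30.0
```

```bash
python3 - <<'E'
from cell import arm
from h import *
o=arm.observe();print(o["position"],th(o["position"]),ft(o),o["contact_force"],lev(o,th(o["position"])[0],o["position"][2]))
E
```

```text
[ 0.52183783 -0.09252518  0.11182103] (np.float64(-0.5661825648211671), np.float64(0.08978540180280321)) (np.float64(2.13716711743929), np.float64(2.4688391286740234)) [-3.12799297  0.93718191 -3.19646904] [-0.001  0.     0.     0.001  0.001 -0.014]
```

Emit:
servo_tool:
  increments: [0.002,-0.045,0,0,0,0.048,0.007,-0.09,0,0,0,0.095,0.015,-0.134,0,0,0,0.143,0.027,-0.177,0,0,0,0.191]

```text
time_s: 33.88
position: [0.5464, -0.0816, 0.1117]
ee_rot: [2.472, -1.936, -0.005]
contact_force: [-6.3, 1.1, -0.4]
grip_width: 0.017
grasp_force: 30.0
```

Emit:
servo_tool:
  increments: [0.002,-0.045,0,0,0,0.048,0.007,-0.09,0,0,0,0.095]

```text
time_s: 34.12
position: [0.5572, -0.0793, 0.1115]
ee_rot: [2.318, -2.111, -0.012]
contact_force: [-11.9, 3.7, 4.1]
grip_width: 0.0174
grasp_force: 30.0
```

```bash
python3 - <<'E'
from cell import arm
from h import *
o=arm.observe();print(o["position"],th(o["position"]),ft(o),o["contact_force"])
E
```

```text
[ 0.55715137 -0.07934784  0.1114512 ] (np.float64(-0.14345207892669215), np.float64(0.08987532550384704)) (np.float64(11.284906287185121), np.float64(5.358480645688037)) [-11.93504356   3.69014364   4.11829921]
```

Emit:
servo_tool:
  increments: [0.002,-0.045,0,0,0,0.048]

```text
time_s: 34.25
position: [0.5626, -0.0789, 0.1113]
ee_rot: [2.235, -2.196, -0.015]
contact_force: [-13.5, 4.4, 5.6]
grip_width: 0.0172
grasp_force: 30.0
```

Emit:
servo_tool:
  increments: [0.002,-0.045,0,0,0,0.048]

```text
time_s: 34.38
position: [0.5683, -0.0787, 0.1112]
ee_rot: [2.15, -2.278, -0.017]
contact_force: [-14.9, 7.1, 6.7]
grip_width: 0.0171
grasp_force: 30.0
```

```bash
python3 - <<'E'
from cell import arm
from h import *
o=arm.observe();print(o["position"],th(o["position"]),ft(o),o["contact_force"],o["moment"])
E
```

```text
[ 0.56834747 -0.07867334  0.11124672] (np.float64(-0.018435839464363418), np.float64(0.08964189341524623)) (np.float64(14.79066514175542), np.float64(7.323938474509396)) [-14.92316699   7.050031     6.6914127 ] [2.06072233 4.54432462 0.16393211]
```

Emit:
servo_tool:
  increments: [0.002,-0.045,0,0,0,0.048]

```text
time_s: 34.5
position: [0.5747, -0.0789, 0.1112]
ee_rot: [2.062, -2.357, -0.018]
contact_force: [-15.7, 9.1, 6.1]
grip_width: 0.0175
grasp_force: 30.0
```

Emit:
servo_tool:
  increments: [0.002,-0.045,0,0,0,0.048]

```text
time_s: 34.62
position: [0.5816, -0.0795, 0.1112]
ee_rot: [1.972, -2.433, -0.018]
contact_force: [-15.3, 9.6, 6.1]
grip_width: 0.0173
grasp_force: 30.0
```

```bash
python3 - <<'E'
from cell import arm
from h import *
o=arm.observe();print(o["position"],th(o["position"]),ft(o),o["contact_force"],o["moment"])
E
```

```text
[ 0.58156187 -0.07950212  0.11116965] (np.float64(0.1294758992593905), np.float64(0.08954742038122866)) (np.float64(16.38703046491687), np.float64(7.528557717330883)) [-15.27782052   9.58134379   6.08241334] [2.94070497 4.6532701  0.1527574 ]
```

Emit:
servo_tool:
  increments: [0.002,-0.045,0,0,0,0.048]

```text
time_s: 34.75
position: [0.5878, -0.0806, 0.1111]
ee_rot: [1.878, -2.505, -0.019]
contact_force: [-16.9, 12.3, 7.4]
grip_width: 0.0172
grasp_force: 30.0
```

Emit:
servo_tool:
  increments: [0.002,-0.045,0,0,0,0.048]

```text
time_s: 34.88
position: [0.5971, -0.0832, 0.1118]
ee_rot: [1.786, -2.578, -0.01]
contact_force: [-4.0, 0.5, -3.9]
grip_width: 0.0173
grasp_force: 30.0
```

```bash
python3 - <<'E'
from cell import arm
from h import *
o=arm.observe();print(o["position"],th(o["position"]),ft(o),o["contact_force"],o["moment"])
E
```

```text
[ 0.59709907 -0.08316211  0.11176516] (np.float64(0.3081566767633914), np.float64(0.08934663249004614)) (np.float64(3.9943375431999786), np.float64(-0.7330797489123659)) [-4.02852641  0.51294571 -3.9437585 ] [ 0.22605932  1.57694148 -0.22094168]
```

Force reached 19 N, then dropped suddenly to 4 N. I'll check what happened.

```bash
python3 - <<'E'
from cell import arm
from h import *
np.set_printoptions(precision=4,suppress=True)
c=arm.capture("wrist");np.savez("w5.npz",**c);e=arm.capture("side");np.savez("side5.npz",**e)
p=dict(np.load("w4.npz"))
f=lambda im,s,r:cv2.resize(im[r[1]:r[3],r[0]:r[2],::-1],None,fx=s,fy=s,interpolation=cv2.INTER_CUBIC)
o=np.zeros((600,800,3),np.uint8)
a=f(c["image"],2,(190,0,450,300));o[:600,:520]=a
b=f(e["image"],4,(295,170,365,275));o[:420,520:800]=b
cv2.imwrite("pics/crop5.png",o)
for n,q in(("w3",dict(np.load("w3.npz"))),("w4",p),("w5",c)):
    W=cloud(q).reshape(-1,3)
    for x0,x1,nm in((.475,.545,"bar rear"),):
        g=W[(W[:,0]>x0)&(W[:,0]<x1)&(W[:,1]>-.238)&(W[:,1]<-.208)&(W[:,2]>.025)&(W[:,2]<.036)]
        print(n,nm,len(g),g.mean(0) if len(g) else 0, np.polyfit(g[:,0],g[:,1],1) if len(g)>20 else 0,np.polyfit(g[:,0],g[:,2],1) if len(g)>20 else 0,g[:,0].min() if len(g) else 0)
    g=W[(W[:,0]>.557)&(W[:,0]<.583)&(W[:,1]>-.235)&(W[:,1]<-.205)&(W[:,2]>.04)]
    print(n,"strap z",len(g),np.median(g[:,2]) if len(g) else 0)
o=arm.observe();print(th(o["position"]),ft(o),o["contact_force"],o["time_s"])
E
```

```text
w3 bar rear 1635 [ 0.51   -0.2231  0.0307] [-0.0046 -0.2207] [0.0011 0.0301] 0.4754597875429858
w3 strap z 990 0.055288257431774096
w4 bar rear 976 [ 0.5315 -0.2206  0.0305] [-0.2869 -0.0681] [0.0244 0.0175] 0.5048930493546104
w4 strap z 1697 0.04452893435081973
w5 bar rear 1552 [ 0.523  -0.2202  0.0305] [-0.1783 -0.127 ] [0.0138 0.0233] 0.47970575310189223
w5 strap z 1681 0.04331374507319641
(np.float64(0.3304972987623125), np.float64(0.0894392761938139)) (np.float64(7.876913455554725), np.float64(3.0906115267305143)) [-6.4477  5.4795  1.004 ] 34.975
```

View pics/crop5.png

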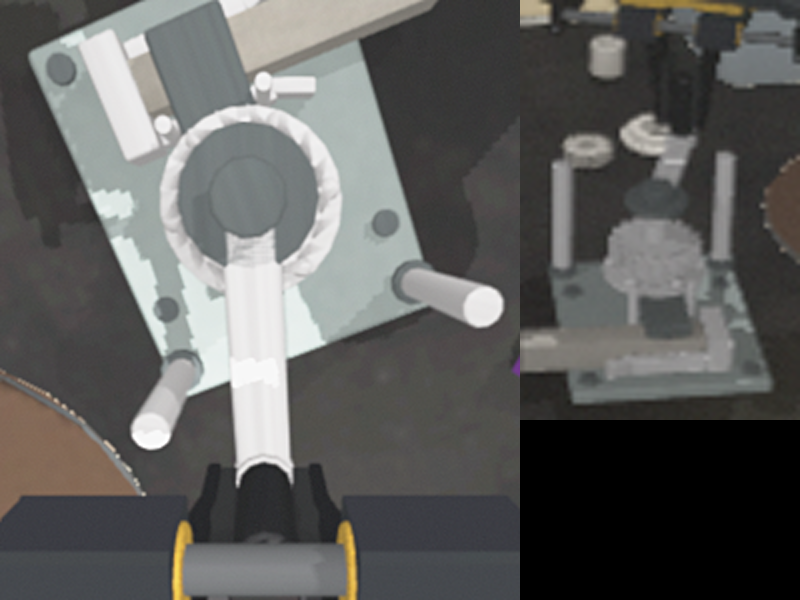

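The bar is still in place against the stop and the strap is down; nothing is out of position. I'll carefully feel the lever again.

Emit:
servo_tool:
  increments: [0.001,-0.03,0,0,0,0.032]

```text
time_s: 35.1
position: [0.6028, -0.0851, 0.1116]
ee_rot: [1.722, -2.624, -0.008]
contact_force: [-7.0, 7.1, 0.1]
grip_width: 0.017
grasp_force: 30.0
```

Emit:
servo_tool:
  increments: [0.001,-0.03,0,0,0,0.032]

```text
time_s: 35.22
position: [0.6064, -0.0866, 0.1115]
ee_rot: [1.655, -2.666, -0.01]
contact_force: [-8.9, 8.9, 1.6]
grip_width: 0.017
grasp_force: 30.0
```

```bash
python3 - <<'E'
from cell import arm
from h import *
o=arm.observe();print(o["position"],th(o["position"]),ft(o),o["contact_force"],o["moment"])
E
```

```text
[ 0.60638862 -0.08664634  0.11148127] (np.float64(0.4192272346983435), np.float64(0.0893949186962869)) (np.float64(11.732540859918316), np.float64(4.5369424779005705)) [-8.86976318  8.91984659  1.56828706] [ 2.67314029  2.74222715 -0.08175685]
```

Emit:
servo_tool:
  increments: [0.002,-0.045,0,0,0,0.048]

```text
time_s: 35.35
position: [0.612, -0.0894, 0.1114]
ee_rot: [1.553, -2.726, -0.011]
contact_force: [-8.9, 10.2, 2.4]
grip_width: 0.0167
grasp_force: 30.0
```

Emit:
servo_tool:
  increments: [0.001,-0.03,0,0,0,0.032]

```text
time_s: 35.48
position: [0.6155, -0.0913, 0.1114]
ee_rot: [1.484, -2.763, -0.012]
contact_force: [-11.5, 12.3, 2.6]
grip_width: 0.0172
grasp_force: 30.0
```

```bash
python3 - <<'E'
from cell import arm
from h import *
o=arm.observe();print(o["position"],th(o["position"]),ft(o),o["contact_force"],o["moment"])
E
```

```text
[ 0.61546119 -0.09134331  0.11135309] (np.float64(0.5335808664400655), np.float64(0.08938149631779116)) (np.float64(16.149518465955694), np.float64(4.80278251203516)) [-11.46180507  12.34911702   2.58289365] [ 3.66390471  3.2252062  -0.04784371]
```

Emit:
servo_tool:
  increments: [0.001,-0.03,0,0,0,0.032]

```text
time_s: 35.6
position: [0.6219, -0.0954, 0.1118]
ee_rot: [1.417, -2.803, -0.004]
contact_force: [-2.3, 4.9, -3.0]
grip_width: 0.0173
grasp_force: 30.0
```

```bash
python3 - <<'E'
from cell import arm
from h import *
o=arm.observe();print(o["position"],th(o["position"]),ft(o),o["contact_force"],o["moment"])
E
```

```text
[ 0.6219053  -0.09535057  0.11176125] (np.float64(0.6184187375402566), np.float64(0.08953088461412212)) (np.float64(4.697639325824715), np.float64(2.7141963084026686)) [-2.25407024  4.93496142 -2.96043544] [ 1.55930582  1.08064975 -0.17362114]
```

```bash
python3 - <<'E'
from cell import arm
from h import *
np.set_printoptions(precision=4,suppress=True)
c=arm.capture("wrist");np.savez("w6.npz",**c)
e=arm.capture("side");np.savez("side6.npz",**e)
for n in("w3","w4","w5","w6"):
    W=cloud(dict(np.load(n+".npz"))).reshape(-1,3)
    g=W[(W[:,0]>.56)&(W[:,0]<.58)&(W[:,1]>-.235)&(W[:,1]<-.205)&(W[:,2]>.035)&(W[:,2]<.07)]
    print(n,"strap",len(g),np.median(g[:,2]),g[:,2].mean())
    for x0 in(.50,.51,.52,.53,.54):
        h=W[(abs(W[:,0]-x0)<.005)&(W[:,1]>-.245)&(W[:,1]<-.2)&(W[:,2]>.026)&(W[:,2]<.036)]
        if len(h)>30: print("  ",x0,len(h),np.percentile(h[:,1],[3,97]),h[:,2].mean())
    s=W[(abs(W[:,0]-.588)<.006)&(abs(W[:,1]+.2235)<.006)&(W[:,2]>.02)&(W[:,2]<.045)];print("   front",len(s),np.median(s[:,2]) if len(s) else 0)
for n in("side2","side4","side5","side6"):
    q=dict(np.load(n+".npz"));W=cloud(q).reshape(-1,3)
    g=W[(W[:,0]>.56)&(W[:,0]<.58)&(W[:,1]>-.24)&(W[:,1]<-.205)&(W[:,2]>.035)&(W[:,2]<.07)]
    b=W[(W[:,1]<-.205)&(W[:,1]>-.24)&(W[:,2]>.015)&(W[:,2]<.035)&(W[:,0]<.52)&(W[:,0]>.42)]
    print(n,len(g),g[:,2].mean(),"bar rear x",np.sort(b[:,0])[:5] if len(b) else 0,b.mean(0) if len(b) else 0)
o=arm.observe();print(th(o["position"]),ft(o),o["contact_force"],o["time_s"])
E
```

```text
w3 strap 760 0.055311428716143085 0.05530394389745684
   0.5 237 [-0.2328 -0.2135] 0.03067888357006586
   0.51 234 [-0.2327 -0.2136] 0.03069168666114305
   0.52 232 [-0.2326 -0.2136] 0.03074903815929595
   0.53 231 [-0.2329 -0.2136] 0.03081603008700196
   0.54 230 [-0.2328 -0.2137] 0.0307017555781587
   front 97 0.030868392585892135
w4 strap 1307 0.04450547176093761 0.04452791565497642
   0.51 57 [-0.2173 -0.2136] 0.029684405446587996
   0.52 185 [-0.2228 -0.2137] 0.03042749874048888
   0.53 308 [-0.2284 -0.2139] 0.03056822409431043
   0.54 414 [-0.2327 -0.2141] 0.030685367253234168
   front 243 0.031094237786167628
w5 strap 1295 0.04331386336087745 0.043318464234154336
   0.5 147 [-0.22   -0.2132] 0.030495070975034785
   0.51 222 [-0.2236 -0.2134] 0.030599476624541412
   0.52 296 [-0.2268 -0.2135] 0.03059944865640565
   0.53 369 [-0.2305 -0.2136] 0.03065997392468683
   0.54 420 [-0.2328 -0.2137] 0.03076112825880282
   front 266 0.0312652907076888
w6 strap 1259 0.043232538233057866 0.043221136159696916
   0.51 31 [-0.2161 -0.2137] 0.029592707027764745
   0.52 173 [-0.2225 -0.2137] 0.030441310302433702
   0.53 321 [-0.2295 -0.2139] 0.030547965805186553
   0.54 421 [-0.233  -0.2141] 0.03067986744443765
   front 253 0.031166790667985916
side2 80 0.05117363136042143 bar rear x [0.4754 0.4755 0.4755 0.4756 0.4756] [ 0.4976 -0.2299  0.0259]
side4 70 0.04178643018365472 bar rear x [0.4755 0.4756 0.4756 0.4756 0.4757] [ 0.4974 -0.2301  0.0257]
side5 67 0.041026133040432886 bar rear x [0.4754 0.4755 0.4755 0.4756 0.4756] [ 0.4974 -0.2298  0.0255]
side6 71 0.04049083452134894 bar rear x [0.4754 0.4756 0.4756 0.4756 0.4756] [ 0.4974 -0.2301  0.0257]
(np.float64(0.6197073477555979), np.float64(0.08953364312436311)) (np.float64(6.900434851263031), np.float64(2.2338535438526828)) [-4.3199  5.8262 -2.4849] 35.7
```

Emit:
servo_tool:
  increments: [0.003,0.06,0,0,0,-0.064,0.012,0.119,0,0,0,-0.127,0.027,0.177,0,0,0,-0.191,0.047,0.234,0,0,0,-0.255,0.073,0.288,0,0,0,-0.318,0.105,0.339,0,0,0,-0.382]

```text
time_s: 36.45
position: [0.5724, -0.0787, 0.1118]
ee_rot: [-2.187, 2.252, 0.001]
contact_force: [0.4, 2.5, -4.3]
grip_width: 0.0168
grasp_force: 30.0
```

Emit:
servo_tool:
  increments: [0.003,0.06,0,0,0,-0.064,0.012,0.119,0,0,0,-0.127,0.027,0.177,0,0,0,-0.191,0.047,0.234,0,0,0,-0.255,0.073,0.288,0,0,0,-0.318,0.095,0.325,0,0,0,-0.365,0.095,0.325,0,0,0,-0.365]

```text
time_s: 37.33
position: [0.5227, -0.0922, 0.1119]
ee_rot: [-2.734, 1.546, 0.001]
contact_force: [-1.9, 2.5, -6.1]
grip_width: 0.0172
grasp_force: 30.0
```

Emit:
servo_tool:
  increments: [0.002,-0.045,0,0,0,0.048,0.007,-0.09,0,0,0,0.095,0.015,-0.134,0,0,0,0.143]

```text
time_s: 37.7
position: [0.5409, -0.0835, 0.1119]
ee_rot: [2.541, -1.847, -0.002]
contact_force: [-4.4, 2.8, -5.7]
grip_width: 0.0176
grasp_force: 30.0
```

Emit:
servo_tool:
  increments: [0.002,-0.045,0,0,0,0.048]

```text
time_s: 37.83
position: [0.5463, -0.0818, 0.1118]
ee_rot: [2.469, -1.939, -0.006]
contact_force: [-6.1, 2.2, -3.1]
grip_width: 0.0173
grasp_force: 30.0
```

Emit:
servo_tool:
  increments: [0.002,-0.045,0,0,0,0.048]

```text
time_s: 37.95
position: [0.5516, -0.0805, 0.1116]
ee_rot: [2.393, -2.029, -0.009]
contact_force: [-9.4, 3.0, -1.6]
grip_width: 0.0171
grasp_force: 30.0
```

```bash
python3 - <<'E'
from cell import arm
from h import *
o=arm.observe();print(o["position"],th(o["position"]),ft(o),o["contact_force"],o["moment"])
E
```

```text
[ 0.55164261 -0.08054473  0.11162298] (np.float64(-0.20621478980606972), np.float64(0.08965478707105871)) (np.float64(8.612305162038382), np.float64(4.820957496385434)) [-9.41695772  2.95539145 -1.55723911] [0.97403009 2.78437345 0.1803653 ]
```

Emit:
servo_tool:
  increments: [0.002,-0.045,0,0,0,0.048]

```text
time_s: 38.08
position: [0.5568, -0.0797, 0.1115]
ee_rot: [2.312, -2.116, -0.013]
contact_force: [-12.4, 4.1, 2.0]
grip_width: 0.0171
grasp_force: 30.0
```

Emit:
servo_tool:
  increments: [0.002,-0.045,0,0,0,0.048]

```text
time_s: 38.2
position: [0.5671, -0.0789, 0.1121]
ee_rot: [2.234, -2.208, -0.003]
contact_force: [-4.5, 2.5, -3.8]
grip_width: 0.0173
grasp_force: 30.0
```

```bash
python3 - <<'E'
from cell import arm
from h import *
o=arm.observe();print(o["position"],th(o["position"]),ft(o),o["contact_force"],o["moment"])
E
```

```text
[ 0.56710446 -0.07894511  0.1120868 ] (np.float64(-0.03239361347449433), np.float64(0.08940178950357865)) (np.float64(4.379804073796701), np.float64(2.684105741363535)) [-4.46443899  2.54084472 -3.83424584] [ 1.15568571  1.7001058  -0.19307124]
```

```bash
python3 - <<'E'
from cell import arm
from h import *
np.set_printoptions(precision=4,suppress=True)
c=arm.capture("wrist");np.savez("w7.npz",**c)
o=arm.observe();print(th(o["position"]),ft(o),o["contact_force"],o["time_s"])
prof={}
for n in("w3","w4","w5","w6","w7"):
    q=dict(np.load(n+".npz"));W=cloud(q).reshape(-1,3)
    g=W[(W[:,0]>.56)&(W[:,0]<.58)&(W[:,1]>-.235)&(W[:,1]<-.205)&(W[:,2]>.035)&(W[:,2]<.07)]
    k=W[(np.hypot(W[:,0]-.57,W[:,1]+.168)<.012)&(W[:,2]>.07)]
    rg=np.hypot(W[:,0]-.57,W[:,1]+.168);r=W[(rg>.024)&(rg<.032)&(W[:,2]>.05)&(W[:,2]<.095)]
    print(n,"strap",np.median(g[:,2]),"nut top",np.median(k[:,2]),"ring z",np.percentile(r[:,2],[10,50,90]), len(r))
E
```

```text
(np.float64(-0.025016695752680028), np.float64(0.0894009462450066)) (np.float64(2.6771532302519034), np.float64(3.688136127337776)) [-2.7686  3.62   -1.9312] 38.25
w3 strap 0.055311428716143085 nut top 0.10921135925176265 ring z [0.057  0.0803 0.0819] 1086
w4 strap 0.04450547176093761 nut top 0.1091061691454441 ring z [0.0531 0.0694 0.0705] 1124
w5 strap 0.04331386336087745 nut top 0.10910416271594331 ring z [0.0522 0.0682 0.0693] 1065
w6 strap 0.043232538233057866 nut top 0.10914982807772872 ring z [0.0521 0.0681 0.0692] 1060
w7 strap 0.042978676604836674 nut top 0.10912222755995665 ring z [0.0519 0.0679 0.0689] 1057
```

The wheel barely sank across the last two drops, so the pawl is probably skipping teeth. That began after I raised the tool, so I'll restore the earlier height and feel again.

Emit:
servo_tool:
  increments: [-0.003,0.06,0.01,0,0,-0.064,0.006,0.119,0.018,0,0,-0.127,0.021,0.177,0.018,0,0,-0.191,0.041,0.234,0.018,0,0,-0.255,0.067,0.288,0.018,0,0,-0.318,0.067,0.288,0.018,0,0,-0.318]

```text
time_s: 39.0
position: [0.5261, -0.0903, 0.1114]
ee_rot: [-2.712, 1.581, -0.005]
contact_force: [-2.8, 2.8, 2.7]
grip_width: 0.017
grasp_force: 30.0
```

Emit:
servo_tool:
  increments: [0.002,-0.045,0,0,0,0.048,0.007,-0.09,0,0,0,0.095,0.015,-0.134,0,0,0,0.143,0.027,-0.177,0,0,0,0.191]

```text
time_s: 39.5
position: [0.5496, -0.081, 0.1112]
ee_rot: [2.444, -1.971, -0.001]
contact_force: [-8.0, 1.5, 6.5]
grip_width: 0.0174
grasp_force: 30.0
```

Emit:
servo_tool:
  increments: [0.002,-0.045,0,0,0,0.048]

```text
time_s: 39.62
position: [0.555, -0.0799, 0.1111]
ee_rot: [2.367, -2.06, -0.004]
contact_force: [-11.2, 1.7, 7.9]
grip_width: 0.0172
grasp_force: 30.0
```

Emit:
servo_tool:
  increments: [0.002,-0.045,0,0,0,0.048]

```text
time_s: 39.75
position: [0.5603, -0.0794, 0.1109]
ee_rot: [2.286, -2.147, -0.007]
contact_force: [-10.7, 0.6, 8.5]
grip_width: 0.0171
grasp_force: 30.0
```

```bash
python3 - <<'E'
from cell import arm
from h import *
o=arm.observe();print(o["position"],th(o["position"]),ft(o),o["contact_force"],o["moment"])
E
```

```text
[ 0.56032813 -0.07943967  0.11093667] (np.float64(-0.10841666934700218), np.float64(0.08938513866844634)) (np.float64(10.581265878736115), np.float64(1.7733938156190308)) [-10.71102877   0.61804208   8.4703069 ] [ 0.13581997  2.4577049  -0.1206234 ]
```

Emit:
servo_tool:
  increments: [0.002,-0.045,0,0,0,0.048]

```text
time_s: 39.88
position: [0.5707, -0.0789, 0.1114]
ee_rot: [-2.205, 2.236, -0.002]
contact_force: [-6.5, 1.6, 5.5]
grip_width: 0.0173
grasp_force: 30.0
```

Emit:
servo_tool:
  increments: [0.002,-0.045,0,0,0,0.048]

```text
time_s: 40.0
position: [0.5767, -0.0791, 0.1111]
ee_rot: [2.12, -2.318, -0.001]
contact_force: [-7.6, 2.8, 5.5]
grip_width: 0.0171
grasp_force: 30.0
```

```bash
python3 - <<'E'
from cell import arm
from h import *
o=arm.observe();print(o["position"],th(o["position"]),ft(o),o["contact_force"],o["moment"])
E
```

```text
[ 0.57667178 -0.07911027  0.11114403] (np.float64(0.07466531842737792), np.float64(0.08943892472744198)) (np.float64(7.797559631951242), np.float64(2.238474522865903)) [-7.60885322  2.81390424  5.51295671] [ 1.04895951  2.56490783 -0.11941333]
```

```bash
cat > ring.py <<'E'
from cell import arm
from h import *
import sys
def ring(q):
    W=cloud(q).reshape(-1,3)
    g=W[(W[:,0]>.56)&(W[:,0]<.58)&(W[:,1]>-.235)&(W[:,1]<-.205)&(W[:,2]>.035)&(W[:,2]<.07)]
    rg=np.hypot(W[:,0]-.57,W[:,1]+.168);r=W[(rg>.024)&(rg<.032)&(W[:,2]>.05)&(W[:,2]<.095)]
    # tooth phase: image brightness in ring resampled by angle at ring top height
    zt=np.percentile(r[:,2],90);a=np.linspace(0,2*np.pi,1440,endpoint=False);T=np.linalg.inv(q["cam_to_world"])
    S=0
    G=cv2.cvtColor(q["image"],cv2.COLOR_RGB2GRAY).astype(np.float32)
    for rr in np.arange(.026,.0305,.0005):
        P=np.stack([.57+rr*np.sin(a),-.168+rr*np.cos(a),np.full_like(a,zt)],1)@T[:3,:3].T+T[:3,3]
        S=S+cv2.remap(G,(q["fx"]*P[:,0]/P[:,2]+q["cx"]).astype(np.float32)[None],(q["fy"]*P[:,1]/P[:,2]+q["cy"]).astype(np.float32)[None],1)[0]
    m=(abs((a-np.pi+np.pi)%(2*np.pi)-np.pi)<2.3) # side away from lever: all a in (pi-2.3,pi+2.3)
    s=S-cv2.GaussianBlur(S[None],(0,0),60)[0]
    F=(s*m*np.exp(-18j*a)).sum();H=[abs((s*m*np.exp(-k*1j*a)).sum()) for k in(15,16,17,18,19,20,21)]
    return np.median(g[:,2])*1e3,zt*1e3,-np.angle(F)/18,np.round(np.array(H)/1e3,1)
if __name__=="__main__":
    c=arm.capture("wrist");np.savez(sys.argv[1]+".npz",**c)
    o=arm.observe();print(th(o["position"]),ft(o),o["time_s"])
    for n in sys.argv[1:]: print(n,ring(dict(np.load(n+".npz"))))
E
python3 ring.py w8 w3 w4 w5 w6 w7
```

```text
(np.float64(0.07934289307497631), np.float64(0.08944652986721083)) (np.float64(7.329677109843689), np.float64(2.966931200709858)) 40.05
w8 (np.float64(43.15600799806653), np.float64(69.08158300173811), np.float64(0.003414085666125443), array([ 5.5,  4.7, 15.1, 24.6, 13. ,  7.5,  3.7]))
w3 (np.float64(55.311428716143084), np.float64(81.92536403794753), np.float64(0.10216197836397489), array([ 7.1,  9.8, 10.3, 23.5,  9.5,  7.5,  5.7]))
w4 (np.float64(44.50547176093761), np.float64(70.49439860261539), np.float64(-0.06800886531552092), array([ 5.7,  6.2, 22.5, 25.4, 16.1,  4.8,  6.2]))
w5 (np.float64(43.31386336087745), np.float64(69.32747330501314), np.float64(-0.06861978247990627), array([ 2.9, 10.9,  9.5, 27.2, 12.6,  3.8,  5.7]))
w6 (np.float64(43.232538233057866), np.float64(69.17735960600207), np.float64(-0.0045804332368888055), array([ 2.4,  7.7, 18. , 24.2, 19.2,  8. ,  2.1]))
w7 (np.float64(42.97867660483667), np.float64(68.92884227842487), np.float64(-0.009128954608958998), array([ 4.1, 10. , 16.4, 24.2, 14.6,  6.6, 10.2]))
```

Emit:
servo_tool:
  increments: [0.001,-0.03,0,0,0,0.032,0.003,-0.06,0,0,0,0.064]

```text
time_s: 40.3
position: [0.5839, -0.0799, 0.111]
ee_rot: [2.0, -2.418, -0.005]
contact_force: [-11.3, 6.2, 6.8]
grip_width: 0.0172
grasp_force: 30.0
```

Emit:
servo_tool:
  increments: [0.001,-0.03,0,0,0,0.032]

```text
time_s: 40.42
position: [0.5876, -0.0806, 0.111]
ee_rot: [1.939, -2.467, -0.007]
contact_force: [-12.7, 6.4, 8.4]
grip_width: 0.0169
grasp_force: 30.0
```

Emit:
servo_tool:
  increments: [0.001,-0.03,0,0,0,0.032]

```text
time_s: 40.55
position: [0.5912, -0.0815, 0.1109]
ee_rot: [1.876, -2.514, -0.009]
contact_force: [-14.0, 8.6, 9.9]
grip_width: 0.0173
grasp_force: 30.0
```

```bash
python3 ring.py w9
```

```text
(np.float64(0.2808890111758007), np.float64(0.08947095772466161)) (np.float64(-6.034297949423729), np.float64(-3.753120616185522)) 40.6
w9 (np.float64(43.1919265748516), np.float64(69.33512792287983), np.float64(0.007027742200966941), array([ 4.2,  6.9, 15.5, 27.6, 13.3,  7.9,  4.6]))
```

The wheel now stays put under about 16 N of static push. While it was still turning, the lever force had reached about 19 N, and the strap and bar positions are unchanged. That counts as firm, and pushing further risks bruising the bar. I'll unload the lever, let go and retreat.

Emit:
servo_tool:
  increments: [0.001,0.03,0,0,0,-0.032,0.003,0.045,0,0,0,-0.048,0.003,0.045,0,0,0,-0.048,0.003,0.045,0,0,0,-0.048]

```text
time_s: 41.1
position: [0.5894, -0.081, 0.1113]
ee_rot: [-1.974, 2.439, -0.004]
contact_force: [-1.7, 2.9, 3.1]
grip_width: 0.0172
grasp_force: 30.0
```

Emit:
servo_tool:
  increments: [0,0,0,0,0,0,0,0,0,0,0,0,0,0,0,0,0,0,0,0,0,0,0,0]
  fingers: 0.2

```text
time_s: 41.6
position: [0.5889, -0.0812, 0.1108]
ee_rot: [-1.976, 2.439, -0.003]
contact_force: [0.3, -1.4, 0.2]
grip_width: 0.0479
grasp_force: 0.0
```

Emit:
servo_tool:
  increments: [0,0,-0.1,0,0,0,0,0,-0.25,0,0,0,0,0,-0.45,0,0,0,0,0,-0.65,0,0,0,0,0,-0.65,0,0,0]

```text
time_s: 42.22
position: [0.5903, -0.0812, 0.2126]
ee_rot: [-1.972, 2.433, -0.011]
contact_force: [-0.3, 0.3, -0.6]
grip_width: 0.0523
grasp_force: 0.0
```

```bash
python3 ring.py w10 w9 w3; python3 - <<'E'
from cell import arm
from h import *
np.set_printoptions(precision=4,suppress=True)
c=arm.capture("scene");e=arm.capture("side");w=dict(np.load("w10.npz"))
f=lambda im,s,r:cv2.resize(im[r[1]:r[3],r[0]:r[2],::-1],None,fx=s,fy=s,interpolation=cv2.INTER_CUBIC)
o=np.zeros((600,800,3),np.uint8)
o[:400,:500]=f(w["image"],2,(200,0,450,200));o[:360,500:800]=f(e["image"],3,(270,160,370,280));o[400:600,:480]=f(c["image"],1.6,(150,160,450,285))
cv2.imwrite("pics/fin.png",o)
W=cloud(w).reshape(-1,3)
for x0 in(.50,.54):
    h=W[(abs(W[:,0]-x0)<.005)&(W[:,1]>-.245)&(W[:,1]<-.2)&(W[:,2]>.026)&(W[:,2]<.036)];print(x0,len(h),np.percentile(h[:,1],[3,97]) if len(h) else 0,h[:,2].mean())
E
```

```text
(np.float64(0.2154586375543645), np.float64(0.08934105446371225)) (np.float64(1.2712026636847165), np.float64(0.8742504427000496)) 42.275
w10 (np.float64(43.25881457215039), np.float64(69.12975908738895), np.float64(-0.013652901565451396), array([ 1.8,  2.7, 13.3, 14.1, 12.3, 11.1,  4.8]))
w9 (np.float64(43.1919265748516), np.float64(69.33512792287983), np.float64(0.007027742200966941), array([ 4.2,  6.9, 15.5, 27.6, 13.3,  7.9,  4.6]))
w3 (np.float64(55.311428716143084), np.float64(81.92536403794753), np.float64(0.10216197836397489), array([ 7.1,  9.8, 10.3, 23.5,  9.5,  7.5,  5.7]))
0.5 199 [-0.2325 -0.2133] 0.03069491268543954
0.54 188 [-0.2328 -0.2137] 0.030753218947482192
```

View pics/fin.png

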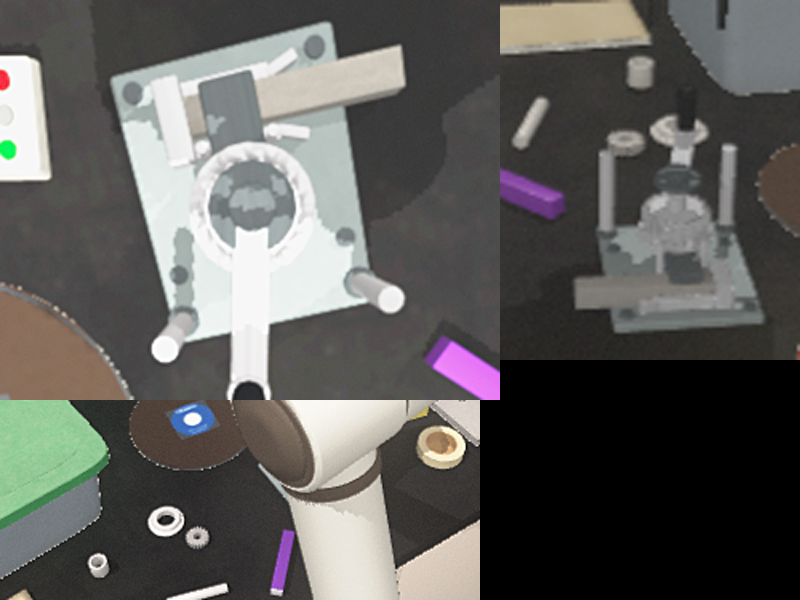

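The final picture shows the bar home at (300,90) under the strap and against the stop. The lever has been let go and the other things are in place. I'm handing the job in.

```bash
python3 -c "
from cell import arm
print(arm.sign_off())"
```

```text
the job is handed in; nothing more can be done
None
```

I handed the job in with the bar home under the strap, the lever let go and nothing else moved; the grip force reached about 19 N, but on later swings the lever slipped forward at 12–17 N without turning the nut, so I couldn't confirm about 18 N again.

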